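# Grease a trolley castor on the bench rail

## Task

Slide the loose castor, wheel up and nose first, into the green bench rail until it is against the stop and the brass ball catch has popped up behind it. Then take the push-type grease gun from its blue stand, press it squarely onto the castor's tilted brass nipple until it snaps on, and push its handle on by about a centimetre against its spring. Finish while still holding it pushed in like that, and leave the wooden box, the vase and the toy car where they are.

Things in the scene. Friction and masses are not known exactly. Their poses are not given: they have to be found in the camera images.
- jig: Fixed service rail: dark steel base 180 x 110 mm (x -120 to +60 mm), its top, the sliding floor, at z = 5 mm; two green guides and a stop. Origin on the bench; +x is the way the castor slides in, z up. Straight guides x -40 to +60 mm, 63 mm apart inside; their lips leave 47 mm open, underside z = 15.5, top 19.5 mm. Stop face at x = 56 mm
- rail_home (a point): Where the castor's origin lies when it is home against the stop: on the sliding floor at x = 11 mm, y = 0, z = 5 mm in the rail's frame, with the castor's x along the rail's x
- rail_mouth (a point): Middle of the rail's mouth, on the sliding floor at x = -84 mm, y = 0. From here to x = -40 mm flared walls (17 mm high, no lips) narrow from about 85 to 63 mm apart; the bare base reaches 36 mm further out
- catch (a joint): Brass ball catch of the rail, 16 mm ball at x = -41.6 mm on the middle line. 0 = up, standing 3.5 mm above the sliding floor; about 0.0035 m while the castor's plate rides over it; back to 0 behind the plate's tail when the castor is home (about 1 mm of play). Riding over it takes some 3 N
- castor: Loose trolley castor, wheel up on its steel plate, about 0.6 kg. Origin: centre of the plate's underside; +x is its nose, which enters the rail first, z up. Plate 91 x 60 x 8 mm, x -45 to +45 mm (the front 12 mm ramped underneath). Grey wheel 64 mm diameter, 26 mm wide, axle along y at x = 22, z = 62 mm, top at 94 mm. The nipple leans out at the tail
- fork_grip (a point): Grip point on the castor's steel fork, at x = 22, y = 0, z = 64 mm in the castor's frame, axes as the castor's. Pinch across y: two flat legs, outer faces 38 mm apart, 30 mm long in x, from z = 20 to 76 mm
- nipple: Brass round-head grease nipple, part of the castor. Origin: centre of its ball head (16 mm diameter, neck 11 mm), at x = -36.4, y = 0, z = 42 mm in the castor's frame. Its +z is the nipple's axis, pointing out: leaning 0.45 rad from vertical towards the castor's tail (-x)
- stand: Fixed blue square stand 75 x 75 mm at the foot, 63 x 63 mm above, 74 mm tall, with a 43 mm square well in which the gun hangs by its collar. Origin: centre of its underside
- gun: Loose push-type grease gun, 130 mm long, about 0.36 kg, starts upright in the stand. Origin: centre of the nozzle's mouth (nozzle fully out), +z from mouth to handle. Brass mouth 28 mm wide inside, dark nozzle, steel barrel, black collar 52 mm wide at z = 70 to 76 mm (stops fingertips sliding down), red square handle 28 x 28 mm, flats along x and y, z = 76 to 126 mm
- nozzle (a joint): How far the nozzle is pushed into the gun: 0 = fully out, 0.018 m = bottomed. Spring: needs about 11 N to start, 15.5 N at 0.010 m, 19 N at 0.018 m. Wanted at the end: about 0.010 m
- gun_seat (a point): Point inside the nozzle, on its axis 16 mm above the mouth; moves with the nozzle. It lies at the origin of nipple when fully snapped on. Four sprung jaws snap over the ball head at 3 to 15 N along the axis; if stiff, the handle's spring gives a few mm first and springs out again at the snap. The mouth captures the head from up to 4 mm off axis
- keepsake_box: Bystander: pale wooden lidded box 76 x 116 x 64 mm, origin under its centre. Leave alone
- vase: Bystander: white china vase 68 mm diameter, 84 mm tall, origin under its centre. Leave alone
- toy_car: Bystander: red toy car 110 x 46 x 47 mm, origin under its centre. Leave alone

How it is judged:
By the outcome, as a careful person would: the job done as asked, in the order asked, and still so for the second after the job is handed in, while the arm keeps its last pose, push and grip.
It also fails if it takes over 51 s, if anything falls off the work surface, if the arm or the gripper's body presses on something with over 40 N, if the wrist force passes 120 N, or if a joint passes its speed limit or range.

## Robot

A 6-joint arm with a two-finger parallel gripper is mounted at the origin on the work surface. World frame = base frame: x ahead of the robot, y to its left, z up, the work surface at z = 0. Lengths are in m, angles in degrees, forces in N, time in s.
With the tool pointing down it reaches from about 0.35 to 0.875 m from the base axis. Payload 4.2 kg.
Tool frame: the origin (TCP) lies midway between the tips of the shut fingers; the grasp point (between the pads) lies 19 mm behind it; z points along the fingers, y is the line along which they close (so a half turn about z gives the same grasp; the last joint's range is limited). The gripper opens to 87 mm and grips with 3 to 60 N. Pads are 19 mm wide; open, the fingers measure 117 mm over their backs; the gripper's body (75 mm by 190 mm) begins 51 mm behind the grasp point.
Start: joints at [88.843, 22.042, 0.453, 0, -68.411, -14.817], TCP at [0.172, 0.601, 0.223] pointing down, gripper open.
Joint ranges: [-179.83, 179.83], [-69.29, 118.12], [-61.27, 80.66], [-181.25, 117.63], [-171.15, -9.14], [-177.46, 177.46]. Speed limits (degrees/s): [159.86, 159.86, 180, 180, 180, 180].

## Interface

Orientations are given as a 3x3 rotation matrix whose columns are the frame's x, y, z axes.
In Python, from station import r, cams gives the robot as it stands.
- The arm moves only by the tool play_rows, never from a script. Its argument "commands" is text: rows parted by semicolons, each of 6 numbers parted by spaces: the shift along the world's x, y, z normalised to -1 to 1, where 1 is 30 mm, then the turn, a rotation vector about the world's x, y, z normalised to -1 to 1, where 1 is 0.15 rad. A call has 1 to 20 rows; each row shifts and turns the commanded pose from where the row before left it; what a row does not reach is not made up. A row lasts 1/10 s, in which the tool goes at most 50 mm and 8.59 degrees, less where a joint would pass 70% of its speed; a pose out of reach is approached as far as the arm can. A call with a number of a shift or a turn outside -1 to 1 is refused whole. A call with a gripper value outside its range is refused whole. "grip" is the finger opening in mm, from 0 to 87, set as the call begins (left out, the last holds). The fingers move at their own pace and stop on an object; the grip force is fixed at half the most. Time passes only in rows, so rows that do not move let the fingers close. It gives the time, the measured TCP pose, the force, the opening and the grip force at its end, in the units of the state.
- r.sense(): the state, without advancing time (a new reading comes with each control period).
- cams.capture(name): name is "scene" or "top" or "wrist"; returns (picture, depth): 420x560x3 uint8, blue, green, red; 420x560 float32, m along the optical axis (not along the pixel's ray), 0 where there is no reading.
- cams.camera_info(name): a dict with "mtx" (3x3 intrinsics, pixels), "R" (3x3) and "t" (3): a world point X has camera coordinates R X + t. Camera axes: x right, y down, z forward; pixel columns grow to the right and rows downward; lengths in m; the calibration is good to about 2 mm. A picture is of the moment at which its call begins: read the wrist's pose just before it. camera_info takes no time and is no camera call; for the wrist camera it gives the pose at the moment of the call.
- r.finish_job(): hands the job in; it is judged then, once.
The state is a dict: "time_s": time; "joints": joint angles; "joint_velocities": joint speeds; "effort": joint torques, N m; "tcp_pos": TCP position; "ee_rot": TCP orientation; "wrist_force": force on the tool from outside, world axes, zero at the start; "moment": the same for the moment, N m; "gripper_width": opening from 0.0 (shut) to 1.0 (fully open); "gripper_force": force on a finger pad.
Only numpy, scipy, OpenCV 4.12 (cv2) and the standard library are available. Lean on these libraries where they do the work, as an engineer would, in place of code of your own. Each camera call takes 0.05 s, during which the arm holds its last target. There are 200 camera calls.

## Working session

There is one attempt and no reset: what is moved stays moved. The work goes in short steps, Python scripts to look and compute and a tool call to move; the robot and the scene stay as the last step left them, time stands still between calls to the robot, and variables do not carry over. Pictures are saved under pics/ and viewed, at most 10 in all, crops included, and the job is handed in when it is done.

Besides the shell and the picture viewer there is one more tool, called after "Call:" as name(argument=value, ...) on one line, values as JSON. play_rows: Moves the arm, as the interface text tells. Scaled input: -1 to 1 covers 30 mm each way for a shift and 0.15 rad each way for a turn. Its arguments: {"type":"object","properties":{"commands":{"type":"string"},"grip":{"type":"number"}},"required":["commands"]}

```bash
mkdir -p pics; ls
python3 - <<'E'
from station import r,cams
import cv2,numpy as np
for n in ("scene","top"):
    p,d=cams.capture(n); np.savez(f"pics/{n}1.npz",p=p,d=d); cv2.imwrite(f"pics/{n}1.png",p)
    i=cams.camera_info(n); print(n,i["mtx"].round(1).tolist(),(-i["R"].T@i["t"]).round(3),i["R"].round(3).tolist())
s=r.sense();print(s["time_s"],s["tcp_pos"],s["ee_rot"])
E
```

```text
pics
scene [[419.3, 0.0, 274.9], [0.0, 419.3, 210.2], [0.0, 0.0, 1.0]] [ 1.028 -0.454  0.831] [[0.766, 0.643, 0.002], [0.5, -0.593, -0.631], [-0.404, 0.484, -0.776]]
top [[496.3, 0.0, 286.1], [0.0, 496.3, 211.7], [0.0, 0.0, 1.0]] [ 0.443 -0.004  1.023] [[-0.024, -1.0, -0.0], [-0.984, 0.024, -0.176], [0.176, -0.004, -0.984]]
0.1 [0.17183613 0.60037783 0.22159269] [[ 9.61342466e-01 -2.75355181e-01 -4.32528652e-04]
 [-2.75355507e-01 -9.61340729e-01 -1.82971492e-03]
 [ 8.80140741e-05  1.87808180e-03 -9.99998233e-01]]
```

View pics/top1.png

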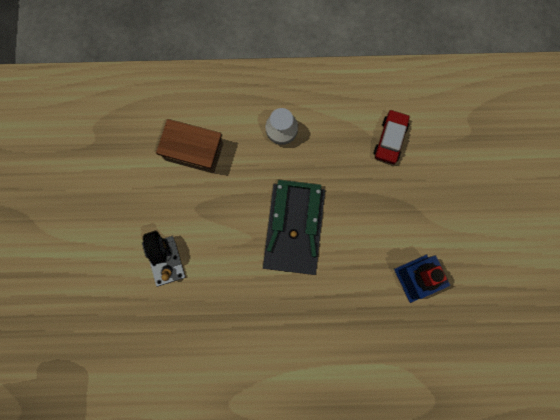

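View pics/scene1.png

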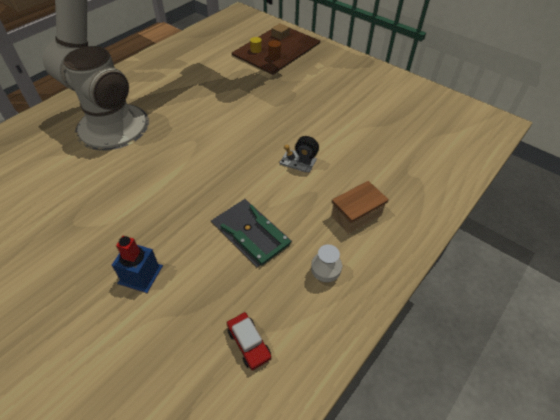

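The top view shows the castor at about (163,258), nose up-left, the rail at (295,228) with its mouth at the bottom, and the stand with the gun at (423,278). The scene view shows the same objects. I'll enlarge them next.

```bash
cat > h.py <<'E'
import numpy as np,cv2
from station import r,cams
def ray(i,u,v):
    d=i["R"].T@np.linalg.inv(i["mtx"])@[u,v,1.0]; return -i["R"].T@i["t"],d
def atz(i,u,v,z):
    o,d=ray(i,u,v); return o+d*(z-o[2])/d[2]
def tri(obs): # list of (info,u,v)
    A=np.zeros((3,3));b=np.zeros(3)
    for i,u,v in obs:
        o,d=ray(i,u,v); d/=np.linalg.norm(d); P=np.eye(3)-np.outer(d,d); A+=P; b+=P@o
    x=np.linalg.solve(A,b); return x
def proj(i,X):
    c=i["R"]@X+i["t"]; q=i["mtx"]@c; return q[:2]/q[2]
def crop(p,x,y,w,h,k): return cv2.resize(p[y:y+h,x:x+w],None,fx=k,fy=k,interpolation=cv2.INTER_CUBIC)
E
python3 - <<'E'
from h import *
T=np.load("pics/top1.npz")["p"];S=np.load("pics/scene1.npz")["p"]
g=lambda a:np.clip((a/255.)**.6*255,0,255).astype(np.uint8)
T,S=g(T),g(S)
# 3 columns: castor, jig, stand ; each 265 wide
a=np.hstack([crop(T,140,222,53,74,5),crop(T,260,172,66,110,4)[:370*1+70][:440][:, :264],crop(T,390,245,60,74,5)[:, :265]] if 0 else [cv2.copyMakeBorder(c,0,440-c.shape[0],0,4,cv2.BORDER_CONSTANT) for c in (crop(T,140,225,50,70,5),crop(T,258,172,72,110,4),crop(T,390,245,50+3,60,5)[:, :250])])
cv2.imwrite("pics/tc.png",a);print(a.shape)
b=np.hstack([cv2.copyMakeBorder(c,0,440-c.shape[0],0,4,cv2.BORDER_CONSTANT) for c in (crop(S,275,130,48,48,5),crop(S,208,195,88,72,3.5) if 0 else crop(S,208,195,88,72,3),crop(S,110,230,53,64,5))])
cv2.imwrite("pics/sc.png",b);print(b.shape)
d=np.load("pics/top1.npz")["d"];i=cams.camera_info("top")
def P(u,v):
    o,r_=ray(i,u,v); return (o+r_*d[v,u]).round(4)
for u,v in[(295,228),(295,200),(220,300),(437,275),(155,247),(166,272),(160,270)]:print(u,v,P(u,v))
E
```

```text
(440, 800, 3)
(440, 781, 3)
295 228 [ 0.5901 -0.0257  0.0041]
295 200 [ 0.6499 -0.0274  0.0011]
220 300 [0.447  0.1301 0.0019]
437 275 [ 0.481  -0.2736  0.1319]
155 247 [0.5477 0.2401 0.0932]
166 272 [0.504  0.2323 0.036 ]
160 270 [0.51   0.2513 0.008 ]
```

View pics/tc.png

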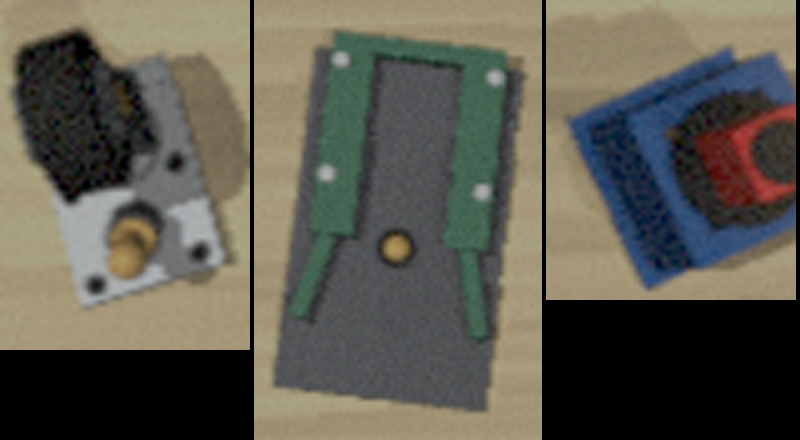

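View pics/sc.png

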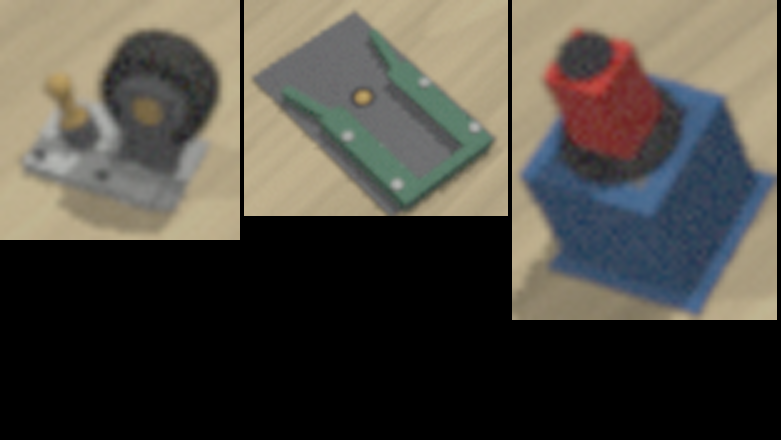

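Crops: the rail's base corners are at (275,387), (487,410), (523,70) and (318,47), with its ball at (397,247). The castor's tail corners are at (82,306) and (230,265), and its nipple head at about (126,258). In the scene crop, the nipple is at (60,85), the rail ball at (362,97) and the gun's cap at (586,57).

Run:
```python
from h import *
from scipy.optimize import least_squares
t=cams.camera_info("top");s=cams.camera_info("scene")
def un(x,y,ox,k,x0,y0): return ((x-ox+.5)/k-.5+x0,(y+.5)/k-.5+y0)
TJ=lambda x,y:(t,*un(x,y,254,4,258,172)); TC=lambda x,y:(t,*un(x,y,0,5,140,225)); TS=lambda x,y:(t,*un(x,y,546,5,390,245))
SC=lambda x,y:(s,*un(x,y,0,5,275,130)); SJ=lambda x,y:(s,*un(x,y,244,3,208,195)); SS=lambda x,y:(s,*un(x,y,512,5,110,230))
print("ball tri",tri([TJ(397,247),SJ(362,97)]).round(4)," nipple",tri([TC(126,258),SC(60,85)]).round(4))
def fit(name,obs,x0):
    def f(p):
        c,n=np.cos(p[2]),np.sin(p[2]);R=np.array([[c,-n,0],[n,c,0],[0,0,1]])
        return np.concatenate([proj(i,R@np.array(X)+[p[0],p[1],p[3]])-[u,v] for X,(i,u,v) in obs])
    q=least_squares(f,x0,loss="soft_l1"); print(name,q.x.round(4),"yaw",np.degrees(q.x[2]).round(2)); print(f(q.x).reshape(-1,2).round(2).tolist()); return q.x
# jig
obs=[((-.12,.055,.005),TJ(275,387)),((-.12,-.055,.005),TJ(487,410)),((.06,-.055,.005),TJ(523,70)),((.06,.055,.005),TJ(318,47)),
 ((-.0416,0,.0085),TJ(397,247)),((-.0416,0,.0085),SJ(362,97)),((-.12,.055,.005),SJ(353,12)),((-.12,-.055,.005),SJ(252,80))]
fit("jig",obs,[.6,-.025,0,0])
obs=[((-.0455,.03,.008),TC(82,306)),((-.0455,-.03,.008),TC(230,265)),((.0455,-.03,.008),TC(165,55)),((-.0364,0,.042),TC(126,258)),((-.0364,0,.042),SC(60,85)),
 ((-.0455,-.03,.008),SC(24,158)),((.0455,-.03,.008),SC(170,196)),((.0455,-.03,.000),SC(165,209)),((.022,-.013,.062),SC(148,110))]
fit("castor",obs,[.53,.24,.3,0])
obs=[((-.0375,.0375,.0),TS(570,120)),((-.0375,-.0375,.0),TS(650,290)),((-.0375,-.0375,0),SS(560,270)),((.0375,-.0375,.0),SS(699,314)),
 ((.0315,-.0315,.074),SS(650,213)),((.0315,.0315,.074),SS(725,97)),((-.0315,-.0315,.074),SS(524,175))]
fit("stand",obs,[.48,-.27,.4,0])
# handle top z measurement by depth
for n,i in(("top",t),("scene",s)):
    Z=np.load(f"pics/{n}1.npz");d=Z["d"];v,u=np.mgrid[0:420,0:560]
    P=np.stack([(u-i["mtx"][0,2])/i["mtx"][0,0],(v-i["mtx"][1,2])/i["mtx"][1,1],np.ones_like(u)],-1)*d[...,None]
    W=(P-i["t"])@i["R"]; W[d==0]=9
    g=(np.hypot(W[...,0]-.485,W[...,1]+.275)<.05)&(W[...,2]>.126)&(W[...,2]<.2); print(n,"gun top",W[g].mean(0).round(4),np.median(W[g][:,2]).round(4),g.sum())
    g=(np.hypot(W[...,0]-.54,W[...,1]-.24)<.05)&(W[...,2]>.085)&(W[...,2]<.2); print(n,"wheel top",W[g].mean(0).round(4),g.sum())
    g=(np.hypot(W[...,0]-.54,W[...,1]-.24)<.2)&(abs(W[...,2])<.02); print("bench", np.median(W[g][:,2]))
```

```text
ball tri [ 0.5788 -0.0223  0.0035]  nipple [0.4955 0.2332 0.0414]
jig [ 0.6202 -0.0284 -0.1387 -0.0053] yaw -7.95
[[-0.1, -0.11], [0.23, 0.29], [0.06, -0.01], [-0.45, -0.05], [0.32, 0.03], [0.12, 0.17], [0.25, 0.12], [-0.14, -0.23]]
castor [0.5293 0.2422 0.2792 0.001 ] yaw 16.0
[[-0.02, 0.55], [-0.97, -0.2], [0.32, -0.73], [0.33, 0.56], [-0.59, -0.41], [-0.88, -0.12], [0.38, 1.83], [1.19, 1.28], [0.18, -1.92]]
stand [ 0.4552 -0.2627  0.3044 -0.0445] yaw 17.44
[[3.41, 45.79], [20.53, 0.1], [0.43, -2.26], [-0.38, -0.06], [0.69, 0.77], [1.56, 1.78], [2.02, -1.1]]
top gun top [ 0.481  -0.2729  0.1315] 0.1319 243
top wheel top [0.5504 0.2472 0.0907] 318
bench -0.00013668382550071018
scene gun top [ 0.486  -0.278   0.1327] 0.1334 174
scene wheel top [0.5553 0.2431 0.0907] 133
bench 0.0004324253954059884
```

Call:
play_rows(commands="0.97 -0.9 0 0 0 0.286;0.97 -0.9 0 0 0 0.286;0.97 -0.9 0 0 0 0.286;0.97 -0.9 0 0 0 0.286;0.97 -0.9 0 0 0 0.286;0.97 -0.9 0 0 0 0.286;0.97 -0.9 0 0 0 0.286;0.97 -0.9 0 0 0 0.286;0.97 -0.9 0 0 0 0.286;0.97 -0.9 0 0 0 0.286;0.97 -0.9 0 0 0 0.286;0.97 -0.9 0 0 0 0.286;0.97 -0.9 0 0 0 0.286;0 0 0 0 0 0;0 0 0 0 0 0", grip=87)

```text
time_s: 1.6
tcp_pos: [0.5504, 0.2489, 0.2217]
ee_rot: [[0.962, 0.273, -0.001], [0.273, -0.962, -0.001], [-0.002, 0.0, -1.0]]
wrist_force: [-0.4, 0.5, -0.4]
gripper_width: 1.004
gripper_force: 0.0
```

Run:
```python
from h import *
import pickle
i=cams.camera_info("wrist");p,d=cams.capture("wrist");s=r.sense()
pickle.dump((p,d,i,s),open("pics/w1.pkl","wb"))
print(s["time_s"],s["tcp_pos"],s["ee_rot"].round(3).tolist() if hasattr(s["ee_rot"],"round") else s["ee_rot"]);print(-i["R"].T@i["t"],i["R"].round(3).tolist(),i["mtx"][0])
q=np.clip((p/255.)**.6*255,0,255).astype(np.uint8);cv2.imwrite("pics/w1.png",cv2.resize(q,(784,588),interpolation=cv2.INTER_CUBIC))
```

```text
1.65 [0.54990695 0.24966694 0.22193442] [[0.962, 0.274, -0.001], [0.274, -0.962, -0.0], [-0.001, 0.0, -1.0]]
[0.62177742 0.26810389 0.38306951] [[0.274, -0.962, 0.001], [-0.926, -0.263, 0.27], [-0.26, -0.075, -0.963]] [376.86952484   0.         283.61739745]
```

View pics/w1.png

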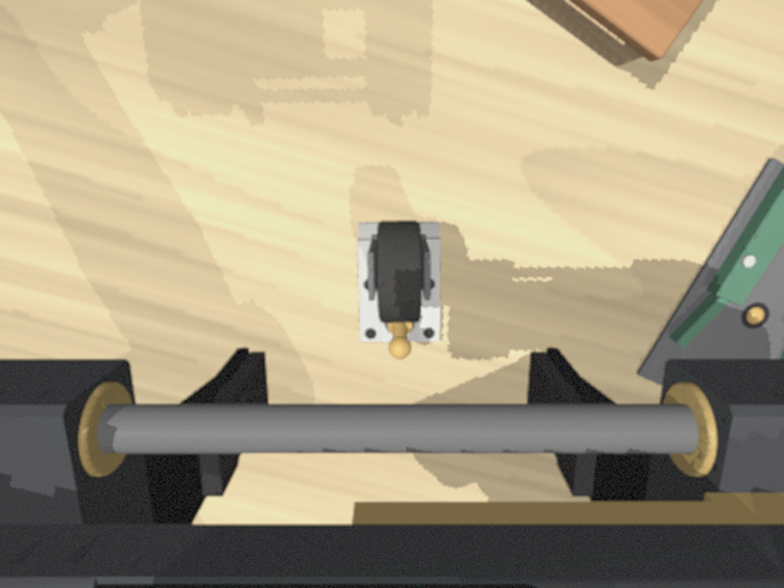

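The wrist view shows the castor aligned with the tool. Its plate corners are at (358,222), (440,222), (440,341) and (358,341), and the nipple head is at (400,346). I'll fit its pose.

```bash
cat >> h.py <<'E'
from scipy.optimize import least_squares
def fit(name,obs,x0,z=None):
    def f(p):
        c,n=np.cos(p[2]),np.sin(p[2]);R=np.array([[c,-n,0],[n,c,0],[0,0,1]])
        return np.concatenate([proj(i,R@np.array(X)+[p[0],p[1],p[3] if z is None else z])-[u,v] for X,(i,u,v) in obs])
    q=least_squares(f,x0,loss="soft_l1"); print(name,q.x.round(4),"yaw",np.degrees(q.x[2]).round(2)); print(f(q.x).reshape(-1,2).round(2).tolist()); return q.x
E
python3 - <<'E'
from h import *
import pickle
p,d,w,s=pickle.load(open("pics/w1.pkl","rb"))
t=cams.camera_info("top");sc=cams.camera_info("scene")
W=lambda x,y:(w,(x+.5)/1.4-.5,(y+.5)/1.4-.5)
def un(x,y,ox,k,x0,y0): return ((x-ox+.5)/k-.5+x0,(y+.5)/k-.5+y0)
TC=lambda x,y:(t,*un(x,y,0,5,140,225));SC=lambda x,y:(sc,*un(x,y,0,5,275,130)); SS=lambda x,y:(sc,*un(x,y,512,5,110,230));TS=lambda x,y:(t,*un(x,y,546,5,390,245))
wr=[((-.0455,.03,.008),W(358,341)),((-.0455,-.03,.008),W(440,341)),((.0455,-.03,.008),W(440,222)),((.0455,.03,.008),W(358,222)),((-.0364,0,.042),W(400,346))]
print("nipple tri",tri([W(400,346),TC(126,258)]),tri([W(400,346),SC(60,85)]))
for z in(None,0): fit("castor w",wr,[.53,.24,.28,0],z)
obs=wr+[((-.0455,.03,.008),TC(82,306)),((-.0455,-.03,.008),TC(230,265)),((.0455,-.03,.008),TC(165,55)),((-.0364,0,.042),TC(126,258))]
q=fit("castor w+t",obs,[.53,.24,.28,0])
c,n=np.cos(q[2]),np.sin(q[2]);print("fork",q[0]+.022*c,q[1]+.022*n)
obs=[((.0375,.0375,.0),TS(570,120)),((-.0375,.0375,.0),TS(650,290)),((-.0375,-.0375,0),SS(560,270)),((.0375,-.0375,.0),SS(699,314)),
 ((.0315,-.0315,.074),SS(650,213)),((.0315,.0315,.074),SS(725,97)),((-.0315,-.0315,.074),SS(524,175))]
fit("stand",obs,[.48,-.27,.4,0])
# wheel depth check
i=w;v,u=np.mgrid[0:420,0:560]
P=np.stack([(u-i["mtx"][0,2])/i["mtx"][0,0],(v-i["mtx"][1,2])/i["mtx"][1,1],np.ones_like(u)],-1)*d[...,None]
X=(P-i["t"])@i["R"]; g=(np.hypot(X[...,0]-.55,X[...,1]-.245)<.05)&(X[...,2]>.08)&(X[...,2]<.11);print("wheel",X[g].mean(0),X[g][:,2].max(),np.median(X[(abs(X[...,2])<.015)&(d>0)][:,2]))
E
```

```text
nipple tri [0.49621781 0.23126182 0.04480243] [0.49753557 0.23029836 0.04488259]
castor w [ 0.5297  0.2398  0.2802 -0.0039] yaw 16.05
[[1.52, 0.16], [-0.97, -0.02], [0.69, -0.16], [-0.47, 0.03], [-0.27, -0.01]]
castor w [0.5307 0.2401 0.2798 0.    ] yaw 16.03
[[1.22, 0.5], [-0.71, 0.34], [1.02, -0.7], [-0.78, -0.53], [-0.29, 0.41]]
castor w+t [ 0.5302  0.2405  0.2764 -0.0012] yaw 15.84
[[0.63, 0.34], [-1.47, 0.36], [0.51, -0.38], [-1.09, -0.42], [-0.99, 0.33], [1.02, 0.09], [0.03, -0.55], [1.45, -1.02], [1.41, 0.15]]
fork 0.55134306292181 0.2465205020804354
stand [ 0.4817 -0.2751  0.3916 -0.0005] yaw 22.44
[[-0.61, -0.13], [-0.38, -0.14], [-2.02, 0.06], [0.25, 0.43], [0.51, 0.31], [0.03, -0.61], [-1.0, 0.01]]
wheel [0.5536405  0.24747202 0.08919479] 0.09462118711446743 -0.000665583490296152
```

Call:
play_rows(commands="0.03 -0.1 -0.8 0 0 0;0 0 -1 0 0 0;0 0 -1 0 0 0;0 0 -1 0 0 0;0 0 -1 0 0 0;0 0 -0.8 0 0 0;0 0 -0.3 0 0 0")

```text
time_s: 2.35
tcp_pos: [0.5488, 0.247, 0.043]
ee_rot: [[0.961, 0.277, -0.004], [0.277, -0.961, -0.003], [-0.005, 0.001, -1.0]]
wrist_force: [-0.3, -0.7, 0.0]
gripper_width: 1.001
gripper_force: 0.0
```

Call:
play_rows(commands="0 0 0 0 0 0;0 0 0 0 0 0;0 0 0 0 0 0;0 0 0 0 0 0;0 0 0 0 0 0;0 0 0 0 0 0;0 0 0 0 0 0;0 0 0 0 0 0", grip=10)

```text
time_s: 3.15
tcp_pos: [0.5516, 0.2475, 0.0459]
ee_rot: [[0.961, 0.276, 0.001], [0.276, -0.961, 0.001], [0.001, -0.001, -1.0]]
wrist_force: [-0.1, 1.6, 1.1]
gripper_width: 0.433
gripper_force: 30.0
```

Gripped: the opening is 37.7 mm, which matches the fork. Lift the castor and carry it to a staging point before the rail.

Call:
play_rows(commands="0 0 0.5 0 0 0;0 0 1 0 0 0;0 0 1 0 0 0;-0.1 -0.4 0.5 0 0 -0.14;-0.26 -0.85 0 0 0 -0.28;-0.26 -0.85 0 0 0 -0.28;-0.26 -0.85 0 0 0 -0.28;-0.26 -0.85 0 0 0 -0.28;-0.26 -0.85 0 0 0 -0.28;-0.26 -0.85 0 0 0 -0.28;-0.26 -0.85 0 0 0 -0.28;-0.26 -0.85 0 0 0 -0.28;-0.26 -0.85 0 0 0 -0.28;-0.16 -0.44 0 0 0 -0.12;0 0 0 0 0 0;0 0 0 0 0 0;0 0 0 0 0 0")

```text
time_s: 4.85
tcp_pos: [0.4734, -0.0073, 0.1353]
ee_rot: [[0.991, -0.137, 0.0], [-0.137, -0.991, 0.0], [-0.0, -0.0, -1.0]]
wrist_force: [0.1, -0.8, -6.5]
gripper_width: 0.433
gripper_force: 30.0
```

Run:
```python
from h import *
import pickle
i=cams.camera_info("wrist");p,d=cams.capture("wrist");s=r.sense()
pickle.dump((p,d,i,s),open("pics/w2.pkl","wb"))
print(s["time_s"],s["tcp_pos"],s["ee_rot"].round(4).tolist())
q=np.clip((p/255.)**.6*255,0,255).astype(np.uint8);cv2.imwrite("pics/w2.png",cv2.resize(q,(784,588),interpolation=cv2.INTER_CUBIC))
```

```text
4.9 [ 0.47339267 -0.00722135  0.1353733 ] [[0.9906, -0.1368, -0.0], [-0.1368, -0.9906, 0.0002], [-0.0001, -0.0002, -1.0]]
```

View pics/w2.png

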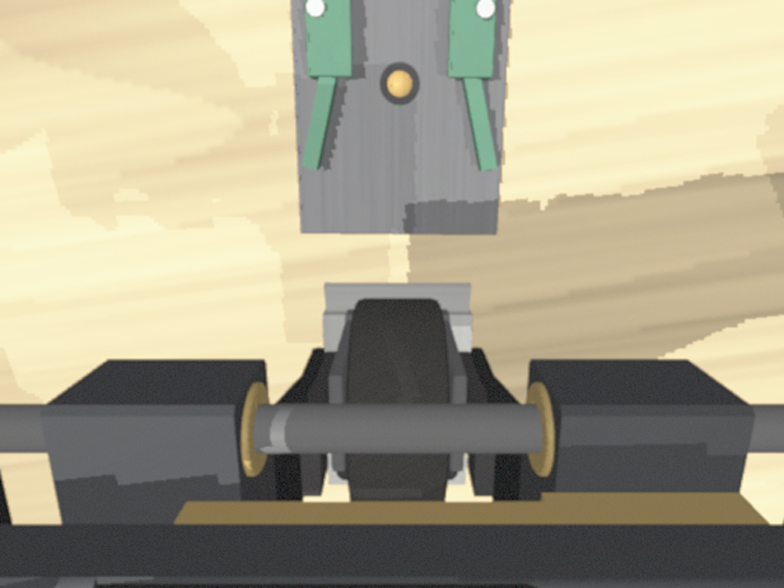

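The rail is dead ahead. Its mouth corners are at (302,234) and (497,234), the ball at (400,83), the lip inner corners at (351,76) and (449,76), and the castor's nose edge at (325–470,283).

Run:
```python
from h import *
import pickle
p,d,w,s=pickle.load(open("pics/w2.pkl","rb"));t=cams.camera_info("top");sc=cams.camera_info("scene")
W=lambda x,y:(w,(x+.5)/1.4-.5,(y+.5)/1.4-.5)
def un(x,y,ox,k,x0,y0): return ((x-ox+.5)/k-.5+x0,(y+.5)/k-.5+y0)
TJ=lambda x,y:(t,*un(x,y,254,4,258,172));SJ=lambda x,y:(sc,*un(x,y,244,3,208,195))
wr=[((-.12,.055,.005),W(302,234)),((-.12,-.055,.005),W(497,234)),((-.0416,0,.0085),W(400,83)),((-.04,.0235,.0195),W(351,76)),((-.04,-.0235,.0195),W(449,76))]
top=[((-.12,.055,.005),TJ(275,387)),((-.12,-.055,.005),TJ(487,410)),((.06,-.055,.005),TJ(523,70)),((.06,.055,.005),TJ(318,47)),((-.0416,0,.0085),TJ(397,247))]
fit("w",wr,[.62,-.028,-.139,0]);fit("w z0",wr,[.62,-.028,-.139,0],0);j=fit("w+t z0",wr+top,[.62,-.028,-.139,0],0);fit("top",top,[.62,-.028,-.139,0],0)
print("ball z",tri([W(400,83),TJ(397,247)]),tri([W(400,83),SJ(362,97)]))
# castor nose in tcp frame: nose top edge at castor z=.008; solve castor pose z free
x=s["tcp_pos"];
for z in(.089,.090):
  a,b=atz(w,*W(325,283)[1:],z),atz(w,*W(470,283)[1:],z); m=(a+b)/2;v=b-a;print(z,m,np.hypot(*v[:2]),"yaw",np.degrees(np.arctan2(v[0],-v[1])), "in tool", s["ee_rot"].T@(m-x))
```

```text
w [ 0.6203 -0.0303 -0.1373 -0.0014] yaw -7.87
[[-0.64, -0.16], [0.74, -0.09], [-0.07, -0.3], [0.86, 0.23], [-0.82, 0.28]]
w z0 [ 0.6203 -0.0303 -0.1372  0.    ] yaw -7.86
[[-0.95, 0.19], [1.09, 0.24], [-0.07, -0.47], [0.68, 0.03], [-0.64, 0.07]]
w+t z0 [ 0.6202 -0.03   -0.1365  0.    ] yaw -7.82
[[-1.2, 0.35], [0.82, 0.31], [-0.43, -0.34], [0.31, 0.19], [-1.02, 0.18], [0.65, -0.22], [1.27, 0.1], [0.93, -0.64], [0.15, -0.6], [1.15, -0.32]]
top [ 0.6196 -0.0283 -0.1402  0.    ] yaw -8.03
[[-0.35, 0.01], [0.26, 0.52], [0.25, -0.2], [-0.51, -0.35], [0.29, 0.01]]
ball z [ 0.57830093 -0.02321161  0.01072919] [ 0.57943054 -0.02420201  0.00566328]
0.089 [ 0.49484276 -0.0116631   0.089     ] 0.05887776410077803 yaw -7.847130620364381 in tool [0.02185948 0.00147238 0.04637148]
0.09 [ 0.4950919  -0.01169609  0.09      ] 0.058594489553654296 yaw -7.847130620364434 in tool [0.02211071 0.00147081 0.04537146]
```

Call:
play_rows(commands="0.5 -0.09 -0.8 0 0 0;0.48 -0.09 -0.9 0 0 0;0 0 -0.8 0 0 0;0 0 -0.2 0 0 0;0 0 -0.08 0 0 0;0 0 0 0 0 0;0 0 0 0 0 0")

```text
time_s: 5.6
tcp_pos: [0.5036, -0.0128, 0.0535]
ee_rot: [[0.991, -0.137, 0.003], [-0.137, -0.991, 0.001], [0.003, -0.001, -1.0]]
wrist_force: [-0.6, 0.6, -5.7]
gripper_width: 0.434
gripper_force: 30.0
```

Call:
play_rows(commands="0.33 -0.046 -0.02 0 0 0;0.33 -0.046 0 0 0 0;0.33 -0.046 0 0 0 0;0.33 -0.046 0 0 0 0;0.33 -0.046 0 0 0 0;0.33 -0.046 0 0 0 0;0.33 -0.046 0 0 0 0;0 0 0 0 0 0;0 0 0 0 0 0")

```text
time_s: 6.5
tcp_pos: [0.5735, -0.0229, 0.0521]
ee_rot: [[0.991, -0.137, 0.003], [-0.137, -0.991, 0.0], [0.003, -0.001, -1.0]]
wrist_force: [1.8, -1.1, -3.8]
gripper_width: 0.431
gripper_force: 30.0
```

Call:
play_rows(commands="0.33 -0.046 0 0 0 0;0.33 -0.046 0 0 0 0;0.33 -0.046 0 0 0 0;0.33 -0.046 0 0 0 0;0.33 -0.046 0 0 0 0;0.33 -0.046 0 0 0 0;0 0 0 0 0 0;0 0 0 0 0 0")

```text
time_s: 7.3
tcp_pos: [0.6331, -0.0311, 0.052]
ee_rot: [[0.99, -0.138, 0.004], [-0.138, -0.99, 0.0], [0.004, -0.001, -1.0]]
wrist_force: [1.6, -0.5, -3.6]
gripper_width: 0.43
gripper_force: 30.0
```

Call:
play_rows(commands="0.2 -0.028 0 0 0 0;0.2 -0.028 0 0 0 0;0.1 -0.014 0 0 0 0;0.07 -0.01 0 0 0 0;0.03 -0.004 0 0 0 0;0.03 -0.004 0 0 0 0;0.03 -0.004 0 0 0 0;0 0 0 0 0 0;0 0 0 0 0 0")

```text
time_s: 8.2
tcp_pos: [0.6511, -0.0339, 0.0514]
ee_rot: [[0.99, -0.138, 0.0], [-0.138, -0.99, 0.0], [0.0, -0.0, -1.0]]
wrist_force: [0.3, 0.8, -5.3]
gripper_width: 0.431
gripper_force: 30.0
```

Call:
play_rows(commands="0.03 -0.004 0 0 0 0;0.03 -0.004 0 0 0 0;0.03 -0.004 0 0 0 0;0.03 -0.004 0 0 0 0;0 0 0 0 0 0;0 0 0 0 0 0")

```text
time_s: 8.8
tcp_pos: [0.653, -0.0344, 0.0511]
ee_rot: [[0.99, -0.138, -0.004], [-0.138, -0.99, -0.0], [-0.004, 0.001, -1.0]]
wrist_force: [-5.5, 1.8, -3.0]
gripper_width: 0.434
gripper_force: 30.0
```

Call:
play_rows(commands="0.04 -0.006 0 0 0 0;0.03 -0.004 0 0 0 0;0.03 -0.004 0 0 0 0;0 0 0 0 0 0;0 0 0 0 0 0")

```text
time_s: 9.3
tcp_pos: [0.6536, -0.0346, 0.0511]
ee_rot: [[0.99, -0.138, -0.009], [-0.138, -0.99, -0.0], [-0.009, 0.001, -1.0]]
wrist_force: [-9.8, 3.7, -0.1]
gripper_width: 0.434
gripper_force: 30.0
```

Call:
play_rows(commands="-0.1 0.014 0 0 0 0;0 0 0 0 0 0;0 0 0 0 0 0")

```text
time_s: 9.6
tcp_pos: [0.6531, -0.0345, 0.051]
ee_rot: [[0.99, -0.138, -0.004], [-0.138, -0.99, -0.0], [-0.004, 0.001, -1.0]]
wrist_force: [-6.0, 1.6, -5.9]
gripper_width: 0.431
gripper_force: 30.0
```

Call:
play_rows(commands="0 0 0 0 0 0;0 0 0 0 0 0;0 0 0 0 0 0;0 0 0 0 0 0;0 0 0.4 0 0 0;0 0 1 0 0 0;0 0 1 0 0 0;-0.5 0.07 1 0 0 0;-0.85 0.12 1 0 0 0;-0.85 0.12 0.9 0 0 0;-0.85 0.12 0 0 0 0;-0.85 0.12 0 0 0 0;-0.75 0.11 0 0 0 0;0 0 0 0 0 0;0 0 0 0 0 0;0 0 0 0 0 0", grip=75)

```text
time_s: 11.2
tcp_pos: [0.5162, -0.0146, 0.2113]
ee_rot: [[0.99, -0.138, 0.002], [-0.138, -0.99, 0.0], [0.002, -0.0, -1.0]]
wrist_force: [0.4, -0.1, -0.3]
gripper_width: 0.861
gripper_force: 0.0
```

Run:
```python
from h import *
import pickle
i=cams.camera_info("wrist");p,d=cams.capture("wrist");s=r.sense()
pickle.dump((p,d,i,s),open("pics/w3.pkl","wb"))
t,dt=cams.capture("top");cv2.imwrite("pics/top3raw.png",t)
print(s["time_s"],s["tcp_pos"],s["ee_rot"].round(4).tolist())
g=lambda p:np.clip((p/255.)**.6*255,0,255).astype(np.uint8)
a=crop(g(p),150,20,260,240,2.0);b=crop(g(t),258,172,66,120,4)
a=cv2.copyMakeBorder(a,0,0,0,6,cv2.BORDER_CONSTANT);h=max(a.shape[0],b.shape[0])
cv2.imwrite("pics/w3.png",np.hstack([cv2.copyMakeBorder(c,0,h-c.shape[0],0,0,cv2.BORDER_CONSTANT) for c in(a,b)]))
```

```text
11.25 [ 0.51607803 -0.01462764  0.21084997] [[0.9905, -0.1378, 0.0009], [-0.1378, -0.9905, 0.0], [0.0009, -0.0001, -1.0]]
```

View pics/w3.png

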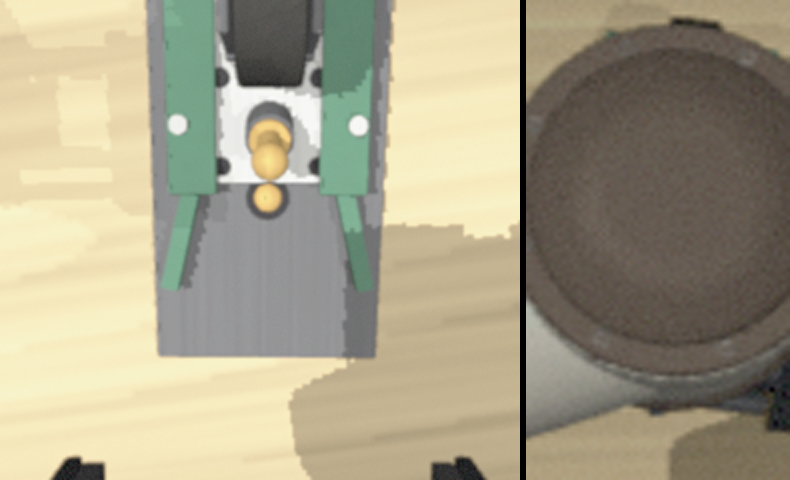

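The castor sits in the rail with its tail edge at row 183. The whole ball shows just behind it at (267,198), and the nipple head is at (269,161). I'll measure those.

Run:
```python
from h import *
import pickle
p,d,w,s=pickle.load(open("pics/w3.pkl","rb"))
W=lambda x,y:(w,(x+.5)/2-.5+150,(y+.5)/2-.5+20)
wr=[((-.12,.055,.005),W(159,356)),((-.12,-.055,.005),W(376,356)),((-.0416,0,.0085),W(267,198)),((-.04,.0235,.0195),W(216,193)),((-.04,-.0235,.0195),W(321,193))]
j=fit("jig",wr,[.62,-.028,-.137,0],0)
c,n=np.cos(j[2]),np.sin(j[2]);R=np.array([[c,-n,0],[n,c,0],[0,0,1]])
for nm,u,v,z in(("nip",269,161,.047),("tailmid",268,183,.013),("tail L",216,183,.013),("tailR",321,183,.013),("ball",267,198,.0085)):
    X=atz(w,*W(u,v)[1:],z); print(nm,X.round(4),"rail",(R.T@(X-[j[0],j[1],0])).round(4))
print("expected nip w", (R@[-.0254,0,.047]+[j[0],j[1],0]).round(4), "with corrected jig", (R@[-.0254,0,0]+[.6201,-.0288,0]).round(4))
# gun / stand in this depth? 
t=cams.camera_info("top");o=cv2.imread("pics/top1.png")
```

```text
jig [ 0.6209 -0.0305 -0.1386  0.    ] yaw -7.94
[[-0.53, 0.37], [0.66, 0.51], [0.44, -1.0], [0.11, -0.03], [-0.7, 0.05]]
nip [ 0.5946 -0.0273  0.047 ] rail [-0.0265 -0.0004  0.047 ]
tailmid [ 0.5856 -0.0256  0.013 ] rail [-0.0357 -0.      0.013 ]
tail L [ 0.5889 -0.0019  0.013 ] rail [-0.0357  0.0239  0.013 ]
tailR [ 0.5822 -0.0499  0.013 ] rail [-0.0356 -0.0245  0.013 ]
ball [ 0.5789 -0.0242  0.0085] rail [-0.0425  0.0004  0.0085]
expected nip w [ 0.5958 -0.027   0.047 ] with corrected jig [ 0.5949 -0.0253  0.    ]
```

The castor is home: its tail is at about -35 mm and the ball stands clear behind it. On to the gun.

Call:
play_rows(commands="-0.126 -0.965 0.185 0 0 0.39;-0.126 -0.965 0.185 0 0 0.39;-0.126 -0.965 0.185 0 0 0.39;-0.126 -0.965 0.185 0 0 0.39;-0.126 -0.965 0.185 0 0 0.39;-0.126 -0.965 0.185 0 0 0.39;-0.126 -0.965 0.185 0 0 0.39;-0.126 -0.965 0.185 0 0 0.39;-0.126 -0.965 0.185 0 0 0.39;0 0 0 0 0 0;0 0 0 0 0 0;0 0 0 0 0 0", grip=87)

```text
time_s: 12.5
tcp_pos: [0.4813, -0.2747, 0.26]
ee_rot: [[0.926, 0.379, -0.001], [0.379, -0.926, 0.0], [-0.001, -0.001, -1.0]]
wrist_force: [-0.2, -0.0, -0.5]
gripper_width: 0.997
gripper_force: 0.0
```

Run:
```python
from h import *
import pickle
i=cams.camera_info("wrist");p,d=cams.capture("wrist");s=r.sense()
pickle.dump((p,d,i,s),open("pics/w4.pkl","wb"))
t,dt=cams.capture("scene");cv2.imwrite("pics/scene4.png",t)
print(s["time_s"],s["tcp_pos"],s["ee_rot"].round(4).tolist())
g=lambda p:np.clip((p/255.)**.6*255,0,255).astype(np.uint8)
cv2.imwrite("pics/w4.png",crop(g(p),150,70,260,190,3))
```

```text
12.55 [ 0.48128431 -0.27448945  0.26005732] [[0.9253, 0.3792, -0.0008], [0.3792, -0.9253, 0.0004], [-0.0006, -0.0007, -1.0]]
```

View pics/w4.png

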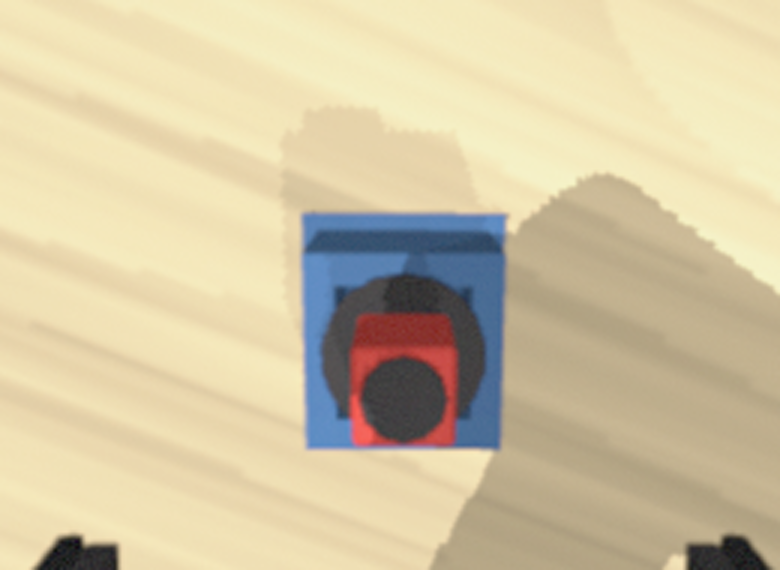

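The gun is square to the tool. The handle top's centre is at about (404,396), the cap at (403,399), and the stand's top runs from (303,252) to (505,252) and down to row 448.

Run:
```python
from h import *
import pickle
p,d,w,s=pickle.load(open("pics/w4.pkl","rb"));t=cams.camera_info("top");sc=cams.camera_info("scene")
W=lambda x,y:(w,(x+.5)/3-.5+150,(y+.5)/3-.5+70)
def un(x,y,ox,k,x0,y0): return ((x-ox+.5)/k-.5+x0,(y+.5)/k-.5+y0)
SS=lambda x,y:(sc,*un(x,y,512,5,110,230));TS=lambda x,y:(t,*un(x,y,546,5,390,245))
cap=tri([W(403,399),SS(586,57)]);print("cap tri",cap)
for nm,c,z in(("handle",[(350,345),(457,347),(352,444),(455,446)],.130),("collar",[(321,348),(486,348)],.080)):
    P=np.array([atz(w,*W(*q)[1:],z) for q in c]);m=P.mean(0);print(nm,m.round(4),"tool",(s["ee_rot"].T@(m-s["tcp_pos"])).round(4),np.linalg.norm(P[1]-P[0]))
Q=[atz(w,*W(*q)[1:],.074) for q in [(303,252),(505,252),(500,448),(307,448)]];m=np.mean(Q,0);v=Q[1]-Q[0];print("stand",m.round(4),np.linalg.norm(v),"yaw",np.degrees(np.arctan2(v[0],-v[1])),(s["ee_rot"].T@(m-s["tcp_pos"])).round(4))
u,v=map(int,W(403,399)[1:]);print("cap z depth",(w["R"].T@(np.linalg.inv(w["mtx"])@[u,v,1]*np.median(d[v-4:v+5,u-4:u+5])-w["t"])).round(4))
```

```text
cap tri [ 0.48213447 -0.2759113   0.13191402]
handle [ 0.4822 -0.2763  0.13  ] tool [0.0002 0.0021 0.1301] 0.02808825975611039
collar [ 0.4847 -0.2754  0.08  ] tool [0.0029 0.0022 0.1801] 0.050760747569566785
stand [ 0.4823 -0.2765  0.074 ] 0.06179496048609939 yaw 22.29210233660167 [0.0003 0.0023 0.1861]
cap z depth [ 0.4827 -0.276   0.1332]
```

Call:
play_rows(commands="0.02 -0.02 -0.7 0 0 0;0 0 -1 0 0 0;0 0 -1 0 0 0;0 0 -1 0 0 0;0 0 -1 0 0 0;0 0 -0.8 0 0 0;0 0 -0.37 0 0 0;0 0 0 0 0 0;0 0 0 0 0 0")

```text
time_s: 13.5
tcp_pos: [0.4827, -0.2758, 0.0854]
ee_rot: [[0.925, 0.38, 0.002], [0.38, -0.925, -0.001], [0.001, 0.001, -1.0]]
wrist_force: [0.2, 1.1, 1.7]
gripper_width: 1.001
gripper_force: 0.0
```

Call:
play_rows(commands="0 0 0 0 0 0;0 0 0 0 0 0;0 0 0 0 0 0;0 0 0 0 0 0;0 0 0 0 0 0;0 0 0 0 0 0;0 0 0 0 0 0;0 0 0 0 0 0;0 0 0 0 0 0", grip=5)

```text
time_s: 14.4
tcp_pos: [0.4816, -0.2756, 0.0844]
ee_rot: [[0.926, 0.379, -0.0], [0.379, -0.926, 0.0], [-0.0, -0.0, -1.0]]
wrist_force: [-0.4, 0.8, 0.5]
gripper_width: 0.317
gripper_force: 30.0
```

Call:
play_rows(commands="0 0 0.5 0 0 0;0 0 1 0 0 0;0 0 1 0 0 0;0 0 1 0 0 0;0 0 0.5 0 0 0;0.128 0.866 0 0 0 -0.704;0.128 0.866 0 0 0 -0.704;0.128 0.866 0 0 0 -0.704;0.128 0.866 0 0 0 -0.704;0.128 0.866 0 0 0 -0.704;0.128 0.866 0 -0.083 -0.594 0;0.128 0.866 0 -0.083 -0.594 0;0.128 0.866 0 -0.083 -0.594 0;0.128 0.866 0 -0.083 -0.594 0;0.128 0.866 0 -0.083 -0.594 0;0 0 0 0 0 0;0 0 0 0 0 0;0 0 0 0 0 0")

```text
time_s: 16.2
tcp_pos: [0.5208, -0.0245, 0.2051]
ee_rot: [[0.899, -0.144, 0.414], [-0.129, -0.99, -0.064], [0.419, 0.004, -0.908]]
wrist_force: [0.4, 0.6, -4.2]
gripper_width: 0.324
gripper_force: 30.0
```

Run:
```python
from h import *
import pickle
i=cams.camera_info("wrist");p,d=cams.capture("wrist");s=r.sense()
pickle.dump((p,d,i,s),open("pics/w5.pkl","wb"))
t,dt=cams.capture("scene");np.savez("pics/scene5.npz",p=t,d=dt)
R=s["ee_rot"];X=s["tcp_pos"];print(s["time_s"],X.round(4),R.round(4).tolist(),s["joints"].round(1),s["wrist_force"].round(1),s["gripper_width"])
ux=np.array([.9905,-.138,0]);a=np.array([-.4308,.06,.9004]);print("tool z err deg",np.degrees(np.arccos(-R[:,2]@a)))
nip=np.array([.5951,-.0262,.047]);v=X-nip;print("along",v@a,"off",(v-(v@a)*a).round(4), "axis miss using tool z",(lambda m:(m-nip-((m-nip)@a)*a).round(4))(X+R[:,2]*.0804))
g=lambda p:np.clip((p/255.)**.6*255,0,255).astype(np.uint8)
aa=crop(g(p),130,60,200,200,2);aa=crop(g(p),150,20,260,280,1.7);b=crop(g(t),200,100,120,160,3)
h=max(aa.shape[0],b.shape[0]);cv2.imwrite("pics/w5.png",np.hstack([cv2.copyMakeBorder(c,0,h-c.shape[0],0,0,cv2.BORDER_CONSTANT) for c in(aa,b)]))
```

```text
16.25 [ 0.5212 -0.0246  0.2054] [[0.8985, -0.1447, 0.4144], [-0.1297, -0.9895, -0.0643], [0.4194, 0.004, -0.9078]] [ 20.4   1.5 -42.8  27.4 -26.4  38.7] [ 0.1 -0.9 -3.7] 0.31845278809995753
tool z err deg 1.1916590894425878
along 0.1745898617332572 off [ 0.0013 -0.0088  0.0012] axis miss using tool z [ 0.     -0.0092  0.0006]
```

View pics/w5.png

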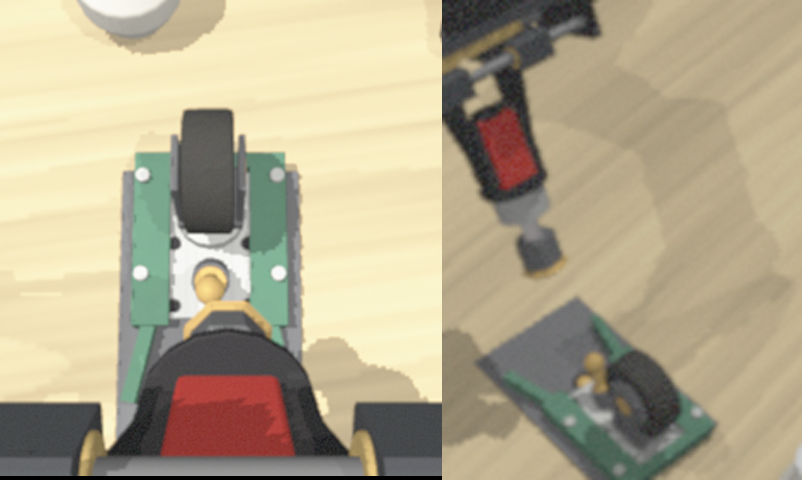

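The wrist crop shows the nipple head at (209,287) and the gun's brass mouth centred near column 228, so the gun is about 9 mm to the right. The pose readout agrees. I'll work out the correction.

```bash
cat >> h.py <<'E'
from scipy.spatial.transform import Rotation as Ro
A=np.array([-.4308,.06,.9004]);A/=np.linalg.norm(A)
y_=np.array([-.138,-.9905,0]);y_/=np.linalg.norm(y_);RT=np.column_stack([np.cross(y_,-A),y_,-A])
NIP=np.array([.5951,-.0262,.047])
def corr(along):
    s=r.sense();R=s["ee_rot"];X=s["tcp_pos"];rv=Ro.from_matrix(RT@R.T).as_rotvec()
    print("t",s["time_s"],"turn units",(rv/.15).round(3),"deg",np.degrees(np.linalg.norm(rv)).round(2),"shift units",((NIP+along*A-X)/.03).round(3),"along now",((X-NIP)@A).round(4),"F",s["wrist_force"].round(1))
E
python3 -c "
from h import *
corr(.1744);corr(.13)"
```

```text
t 16.3 turn units [ 0.011 -0.117  0.046] deg 1.08 shift units [-0.044  0.295 -0.048] along now 0.1746 F [-0.7 -0.2 -5.2]
t 16.3 turn units [ 0.011 -0.117  0.046] deg 1.08 shift units [ 0.593  0.206 -1.381] along now 0.1746 F [-0.7 -0.2 -5.2]
```

Call:
play_rows(commands="-0.022 0.15 -0.024 0.006 -0.06 0.023;-0.022 0.145 -0.024 0.005 -0.057 0.023;0.249 -0.035 -0.521 0 0 0;0.249 -0.035 -0.521 0 0 0;0.249 -0.035 -0.521 0 0 0;0.249 -0.035 -0.521 0 0 0;0 0 0 0 0 0;0 0 0 0 0 0;0 0 0 0 0 0")

```text
time_s: 17.2
tcp_pos: [0.5499, -0.0197, 0.1438]
ee_rot: [[0.891, -0.138, 0.432], [-0.124, -0.99, -0.059], [0.436, -0.001, -0.9]]
wrist_force: [-0.2, -0.2, -4.0]
gripper_width: 0.321
gripper_force: 30.0
```

Run:
```python
from h import *
import pickle
corr(.105)
i=cams.camera_info("wrist");p,d=cams.capture("wrist");s=r.sense()
t,dt=cams.capture("scene");sc=cams.camera_info("scene")
pickle.dump((p,d,i,s,t,dt),open("pics/w6.pkl","wb"));corr(.105)
g=lambda p:np.clip((p/255.)**.6*255,0,255).astype(np.uint8)
for n,c in(("w",i),("s",sc)): print(n,"pred nip",proj(c,NIP).round(1),"mouth",proj(c,s["tcp_pos"]+.0804*s["ee_rot"][:,2]).round(1))
aa=crop(g(p),215,120,110,130,4);b=crop(g(t),215,160,80,90,4)
h=max(aa.shape[0],b.shape[0]);cv2.imwrite("pics/w6.png",np.hstack([cv2.copyMakeBorder(c,0,h-c.shape[0],0,0,cv2.BORDER_CONSTANT) for c in(aa,b)]))
```

```text
t 17.2 turn units [-0.004  0.008 -0.001] deg 0.07 shift units [-0.002 -0.007 -0.076] along now 0.107 F [-0.2 -0.2 -4. ]
t 17.3 turn units [-0.001  0.009 -0.01 ] deg 0.12 shift units [ 0.003 -0.025 -0.081] along now 0.1073 F [-1.2  0.1 -4. ]
w pred nip [282.4 211.8] mouth [281.3 220.8]
s pred nip [250.2 220.5] mouth [247.  211.2]
```

View pics/w6.png

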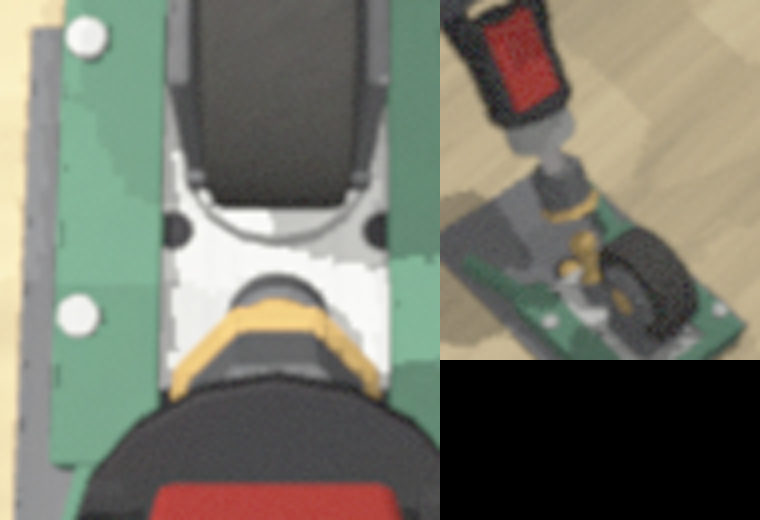

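The mouth and the nipple are aligned to within about 0.5 mm in both views: the ring is centred at column 275 against the nipple boss at 278 in the wrist crop. Descend along the axis.

Call:
play_rows(commands="0.072 -0.01 -0.15 0 0 0;0.072 -0.01 -0.15 0 0 0;0.072 -0.01 -0.15 0 0 0;0.072 -0.01 -0.15 0 0 0;0.072 -0.01 -0.15 0 0 0;0 0 0 0 0 0;0 0 0 0 0 0")

```text
time_s: 18.0
tcp_pos: [0.5613, -0.0205, 0.1308]
ee_rot: [[0.9, -0.138, 0.414], [-0.124, -0.99, -0.061], [0.419, 0.004, -0.908]]
wrist_force: [-0.4, -1.5, -3.6]
gripper_width: 0.319
gripper_force: 30.0
```

```bash
python3 -c "
from h import *
corr(.075)"
```

```text
t 18.0 turn units [ 0.009 -0.123 -0.   ] deg 1.06 shift units [ 0.051 -0.04  -0.542] along now 0.0904 F [-0.4 -1.5 -3.6]
```

```bash
python3 -c "
from h import *
s=r.sense();print(s['joints'].round(2),s['joint_velocities'].round(2));corr(.0804)"
```

```text
[ 10.69  10.8  -50.89  59.01  -9.2   14.39] [ 0.01 -0.52 -0.17  0.13  0.03 -0.05]
t 18.0 turn units [ 0.009 -0.123 -0.   ] deg 1.06 shift units [-0.027 -0.029 -0.38 ] along now 0.0904 F [-0.4 -1.5 -3.6]
```

Call:
play_rows(commands="0 0 0 0 0 0;0 0 0 0 0 0")

```text
time_s: 18.2
tcp_pos: [0.5612, -0.0205, 0.1311]
ee_rot: [[0.899, -0.138, 0.415], [-0.124, -0.99, -0.061], [0.419, 0.004, -0.908]]
wrist_force: [-0.1, -0.7, -4.5]
gripper_width: 0.316
gripper_force: 30.0
```

```bash
python3 -c "
from h import *
s=r.sense();print(s['joints'].round(2),s['joint_velocities'].round(2));corr(.0804)"
```

```text
[ 10.69  10.76 -50.91  59.01  -9.2   14.39] [ 0.09 -0.2  -0.05  0.01  0.01  0.03]
t 18.2 turn units [ 0.008 -0.119 -0.   ] deg 1.02 shift units [-0.024 -0.029 -0.391] along now 0.0907 F [-0.1 -0.7 -4.5]
```

Joint 5 has hit its range limit at -9.14°, so this wrist branch cannot reach the tilted pose. I'll fit the arm's kinematics from the recorded poses and check the flipped wrist branch.

```bash
cat > kin.py <<'E'
from h import *
import pickle,glob,os,itertools
E=Ro.from_euler
def fk(q,p,s):
    j=np.radians(q)
    R=E("z",s[0]*j[0]+p[0]).as_matrix();X=R@[p[1],p[2],p[3]]
    R=R@E("y",j[1]+p[4]).as_matrix();X=X+R@[0,0,p[5]]
    R=R@E("y",-j[2]+p[6]).as_matrix();X=X+R@[p[7],0,p[8]]
    R=R@E("x",s[1]*j[3]+p[9]).as_matrix()@E("y",-j[4]+p[10]).as_matrix()@E("x",s[2]*j[5]+p[11]).as_matrix();X=X+R@[p[12],0,0]
    return X,R@np.array([[0,0,1.],[0,1,0],[-1,0,0]])
def data():
    D=[(np.array([88.843,22.042,.453,0,-68.411,-14.817]),np.array([.172,.601,.223]),None)]
    for f in sorted(glob.glob("pics/w?.pkl")):
        s=pickle.load(open(f,"rb"))[3];D.append((s["joints"],s["tcp_pos"],s["ee_rot"]))
    s=r.sense();D.append((s["joints"],s["tcp_pos"],s["ee_rot"]));return D
def res(p,s,D):
    o=[]
    for q,X,R in D:
        x,Rm=fk(q,p,s);o.append((x-X)*1000)
        if R is not None:o.append(Ro.from_matrix(Rm@R.T).as_rotvec()*300)
    return np.concatenate(o)
E
python3 - <<'E'
from kin import *
D=data();[print(d[0].round(1),d[1].round(3)) for d in D]
best=None
for s in itertools.product((1,-1),(1,-1),(1,-1)):
  for o6 in(0,1.57,-1.57,3.14):
    for o1 in(0,):
      p0=[o1,.05,0,.3,0,.4,0,.4,0,0,0,o6,.2]
      q=least_squares(res,p0,args=(s,D),loss="soft_l1")
      if best is None or q.cost<best[0]: best=(q.cost,s,q.x)
print(best[0],best[1],best[2].round(4));print(res(best[2],best[1],D).round(1))
pickle.dump(best,open("kin.pkl","wb"))
E
```

```text
[ 88.8  22.    0.5   0.  -68.4 -14.8] [0.172 0.601 0.223]
[ 39.8  20.1  -2.6  -0.  -67.4  66.2] [0.55  0.25  0.222]
[ 18.8  12.5 -27.4  -0.  -50.1  63.3] [ 0.473 -0.007  0.135]
[ 16.4  12.  -15.7   0.  -62.3  65.7] [ 0.516 -0.015  0.211]
[-12.9  13.7  -6.1  -0.  -70.3 125.2] [ 0.481 -0.274  0.26 ]
[ 20.4   1.5 -42.8  27.4 -26.4  38.7] [ 0.521 -0.025  0.205]
[ 11.    8.4 -52.2  59.7  -9.4  13.5] [ 0.55  -0.019  0.144]
[ 10.7  10.8 -50.9  59.   -9.2  14.4] [ 0.561 -0.021  0.131]
303.8770505214709 (1, -1, -1) [-0.014   0.1054 -0.1502  0.0141  0.0195  0.6258 -0.012   0.249   0.0611
 -0.0024 -0.0096 -1.5823  0.3334]
[ -0.4  -0.4  -3.6  -0.3   0.6   0.7  -0.1  -0.9  -0.5  32.2  13.3  39.3
  -0.3  -0.8  -0.3   2.8   2.8  16.   -0.4  -0.8  -0.4 -11.2   4.1  -3.1
  -0.8  -0.5  -0.5   0.4 -20.7  -0.4  -0.9   0.1   0.4  -3.8 -80.2  -1.5
   0.2   1.3   0.7   0.4 -77.8   0.7   0.3   1.3   0.7]
```

Run:
```python
from kin import *
D=data();rng=np.random.default_rng(0);best=None
for k in range(60):
  s=(1,-1 if k%2 else 1,-1)
  p0=[0,rng.uniform(-.1,.15),-.1,rng.uniform(.1,.5),rng.uniform(-.3,.3),rng.uniform(.2,.6),rng.uniform(-.3,.3),rng.uniform(.2,.6),rng.uniform(-.1,.1),0,0,-1.57,rng.uniform(.1,.35)]
  q=least_squares(res,p0,args=(s,D))
  if best is None or q.cost<best[0]: best=(q.cost,s,q.x)
print(best[0],best[1],best[2].round(4));print(res(best[2],best[1],D).round(1))
pickle.dump(best,open("kin.pkl","wb"))
```

```text
2832.835243149118 (1, -1, -1) [-0.1836  0.1201 -0.0336  0.1961 -0.0741  0.7062  0.1883  0.2894  0.0474
 -0.042  -0.1495 -1.7111  0.5573]
[  8.8   8.4  -5.7   6.2   0.4  -2.9  -3.9 -14.6  -6.7   3.6  27.5  26.1
  -6.6 -11.9  -3.7 -12.   13.9   4.9  -8.9 -11.8  -5.7 -11.   11.5  -9.8
 -14.3  -5.6  -7.2  17.3  -1.9  -3.   -9.    0.    6.8  -9.3 -16.8  -6.6
  11.1  16.7  11.9  -5.2 -16.7  -3.   12.2  16.2  11.6]
```

```bash
cat > kin.py <<'E'
from h import *
import pickle,glob
E=Ro.from_euler;FIX=np.array([[0,0,1.],[0,1,0],[-1,0,0]])
def fk(q,p,s=(1,1)):
    j=np.radians(q)
    R=E("z",j[0]).as_matrix();X=R@[p[0],p[1],p[2]]
    R=R@E("y",j[1]).as_matrix();X=X+R@[0,0,p[3]]
    R=R@E("y",-j[2]).as_matrix();X=X+R@[p[4],0,p[5]]
    R=R@E("x",s[0]*j[3]).as_matrix();X=X+R@[0,p[6],p[7]]
    R=R@E("y",-j[4]).as_matrix();X=X+R@[0,p[8],p[9]]
    R=R@E("x",s[1]*j[5]+p[11]).as_matrix();X=X+R@[p[10],0,0]
    return X,R@FIX
def data():
    D=[(np.array([88.843,22.042,.453,0,-68.411,-14.817]),np.array([.172,.601,.223]),None)]
    for f in sorted(glob.glob("pics/w?.pkl")):
        s=pickle.load(open(f,"rb"))[3];D.append((s["joints"],s["tcp_pos"],s["ee_rot"]))
    s=r.sense();D.append((s["joints"],s["tcp_pos"],s["ee_rot"]));return D
def res(p,s,D):
    o=[]
    for q,X,R in D:
        x,Rm=fk(q,p,s);o.append((x-X)*1000)
        if R is not None:o.append(Ro.from_matrix(Rm@R.T).as_rotvec()*300)
    return np.concatenate(o)
E
python3 - <<'E'
from kin import *
D=data();best=None
for s in((1,-1),(1,1),(-1,1),(-1,-1)):
  for o in(1.57,-1.57,3.14,0):
    q=least_squares(lambda p:np.append(res(p,s,D),p[[5,7,8,9]]*10),[0,-.16,.3,.4,.4,0,0,0,0,0,.2,o])
    print(s,o,q.cost.round(1))
    if best is None or q.cost<best[0]: best=(q.cost,s,q.x)
print(best[0],best[1],best[2].round(4));print(res(best[2],best[1],D).round(1))
pickle.dump(best,open("kin.pkl","wb"))
E
```

```text
(1, -1) 1.57 274443.5
(1, -1) -1.57 274443.5
(1, -1) 3.14 274443.5
(1, -1) 0 274443.5
(1, 1) 1.57 181507.1
(1, 1) -1.57 181507.1
(1, 1) 3.14 181507.1
(1, 1) 0 181507.1
(-1, 1) 1.57 486522.3
(-1, 1) -1.57 628675.7
(-1, 1) 3.14 486522.3
(-1, 1) 0 1573543.7
(-1, -1) 1.57 0.1
(-1, -1) -1.57 0.1
(-1, -1) 3.14 0.1
(-1, -1) 0 0.1
0.08101799836610936 (-1, -1) [-3.0000e-04  2.0000e-04  1.6080e-01  5.6470e-01  4.2230e-01  1.0000e-04
 -1.6000e-01 -1.0000e-04  0.0000e+00 -0.0000e+00  3.0620e-01 -1.5708e+00]
[-0.  -0.1 -0.3  0.   0.   0.1 -0.  -0.   0.  -0.  -0.  -0.  -0.  -0.
  0.   0.   0.   0.1 -0.  -0.   0.   0.1 -0.   0.1 -0.  -0.   0.  -0.
 -0.   0.  -0.  -0.   0.   0.   0.  -0.  -0.  -0.   0.  -0.  -0.  -0.
 -0.  -0.   0. ]
```

The kinematic model now fits to 0.1 mm. I'll search for wrist branches that reach the pressed pose and the approach.

```bash
cat >> kin.py <<'E'
_,S,PP=pickle.load(open("kin.pkl","rb")) if __import__("os").path.exists("kin.pkl") else (0,0,0)
LO=np.array([-179.83,-69.29,-61.27,-181.25,-171.15,-177.46]);HI=np.array([179.83,118.12,80.66,117.63,-9.14,177.46])
def ik(X,R,q0,axis_only=False,m=1.0):
    def f(q):
        x,Rm=fk(q,PP,S); return np.concatenate([(x-X)*100,(np.cross(Rm[:,2],R[:,2])*30+(Rm[:,2]-R[:,2])*30) if axis_only else Ro.from_matrix(Rm@R.T).as_rotvec()*30])
    q=least_squares(f,np.clip(q0,LO+m+.1,HI-m-.1),bounds=(LO+m,HI-m),x_scale=30);return q.x,q.cost
E
python3 - <<'E'
from kin import *
rng=np.random.default_rng(1);now=r.sense()["joints"]
for al in(.054,.0644,.175):
  sols=[]
  for k in range(80):
    q,c=ik(NIP+al*A,RT,rng.uniform(LO,HI),True)
    if c<1e-6: sols.append(q)
  # tool yaw relative to RT
  out={}
  for q in sols:
    key=tuple((q[:5]/8).round());out.setdefault(key,q)
  print(al,len(sols))
  for q in list(out.values())[:12]: print("  ",q.round(1),fk(q,PP,S)[1][:,1].round(2))
E
```

```text
0.054 0
0.0644 0
0.175 52
   [  21.2    1.   -44.7   30.6  -24.5 -167.5] [0.47 0.87 0.17]
```

Run:
```python
from kin import *
rng=np.random.default_rng(2)
for al in(.0834,.0734):
  G=NIP+al*A;out=[]
  for k in range(60):
    def f(q):
        x,R=fk(q,PP,S);return np.concatenate([(x-.019*R[:,2]-G)*1000,[R[:,1]@A*100],(R[:,2]+A)*3])
    q=least_squares(f,rng.uniform(LO+1,HI-1),bounds=(LO+.5,HI-.5),x_scale=30).x
    x,R=fk(q,PP,S)
    if np.abs(f(q)[:4]).max()<1: out.append((np.degrees(np.arccos(-R[:,2]@A)),q,R))
  out.sort(key=lambda o:o[0]);print(al,len(out));seen=[]
  for b,q,R in out:
    if all(np.abs(q-o).max()>8 for o in seen):
      seen.append(q);print(round(b,1),q.round(1),"toolz",R[:,2].round(2),"tooly",R[:,1].round(2))
    if len(seen)>6:break
```

```text
0.0834 41
3.7 [ 12.   14.2 -48.9  51.6  -9.6  23.1] toolz [ 0.37 -0.06 -0.93] tooly [-0.09 -1.    0.02]
3.7 [  12.    14.2  -48.9   51.6   -9.6 -156.9] toolz [ 0.37 -0.06 -0.93] tooly [ 0.09  1.   -0.02]
4.3 [ 14.1  14.4 -46.2  37.2  -9.6 177. ] toolz [ 0.38 -0.01 -0.92] tooly [0.63 0.73 0.26]
15.0 [ -18.7   14.4  -45.6 -180.7   -9.6 -108.1] toolz [ 0.6  -0.21 -0.77] tooly [-0.54 -0.82 -0.2 ]
15.0 [ -18.7   14.4  -45.6 -180.7   -9.6   71.9] toolz [ 0.6  -0.21 -0.77] tooly [0.54 0.82 0.2 ]
113.0 [   6.3   73.4  -59.2   76.5 -170.6  177. ] toolz [ 0.65 -0.09  0.75] tooly [-0.13 -0.99  0.  ]
0.0734 45
4.4 [  12.3   15.6  -47.9   48.7   -9.6 -157.4] toolz [ 0.36 -0.05 -0.93] tooly [0.14 0.99 0.  ]
4.4 [ 12.3  15.6 -47.9  48.7  -9.6  22.6] toolz [ 0.36 -0.05 -0.93] tooly [-0.14 -0.99 -0.  ]
5.2 [ 14.5  15.8 -44.3  30.6  -9.6 177. ] toolz [ 0.38  0.01 -0.93] tooly [0.7  0.65 0.29]
14.2 [ -18.7   15.7  -45.1 -180.7   -9.6 -109. ] toolz [ 0.59 -0.2  -0.78] tooly [-0.55 -0.81 -0.21]
14.2 [ -18.7   15.7  -45.1 -180.7   -9.6   71. ] toolz [ 0.59 -0.2  -0.78] tooly [0.55 0.81 0.21]
113.5 [   6.2   74.4  -57.7   76.4 -170.6  177. ] toolz [ 0.65 -0.09  0.76] tooly [-0.14 -0.99  0.  ]
```

The coaxial grip falls 4.4° short of the nipple's axis because of joint 5's range. The fix is to put the gun back in its stand, re-grip it with the tool tilted about 12° about the pinch line, and use the spare tilt at the nipple. First I'll check that plan in the model.

```bash
cat >> kin.py <<'E'
def goto(X,R,q0=None):
    """print shift and turn units from the measured pose to X,R"""
    s=r.sense();x,Rm=fk(s["joints"],PP,S);rv=Ro.from_matrix(R@Rm.T).as_rotvec()
    print("t",s["time_s"],"at",x.round(4),"shift",((X-x)/.03).round(3),"turn",(rv/.15).round(3),"j",s["joints"].round(1),"F",s["wrist_force"].round(1))
def down(yaw): # tool pointing down, yaw deg
    c,n=np.cos(np.radians(yaw)),np.sin(np.radians(yaw));return np.array([[c,n,0],[n,-c,0],[0,0,-1.]])
E
python3 - <<'E'
from kin import *
now=r.sense()["joints"]
for be in(8,12,15):
  R=Ro.from_rotvec(-RT[:,1]*np.radians(be)).as_matrix()@RT
  if (R[:,2]@[0,0,-1])<RT[:,2]@[0,0,-1]: R=Ro.from_rotvec(RT[:,1]*np.radians(be)).as_matrix()@RT
  print(be,"tool z",R[:,2].round(3))
  for al in(.16,.12,.084,.073,.07):
    q,c=ik(NIP+al*A+.019*R[:,2],R,now,m=.2);print("  ",al,q.round(1),"cost %.1e"%c)
R0=down(22.35)
for sg in(1,-1):
  Rg=Ro.from_rotvec(sg*R0[:,1]*np.radians(12)).as_matrix()@R0;print(sg,Rg[:,2].round(3),ik(np.array([.482,-.276,.104])+.019*Rg[:,2],Rg,[-12,15,-20,0,-70,125]))
goto(NIP+.1744*A,RT)
E
```

```text
8 tool z [ 0.303 -0.042 -0.952]
   0.16 [ 19.9   7.5 -35.5  15.5 -32.2  50. ] cost 2.7e-21
   0.12 [ 18.6  11.8 -37.   17.9 -26.3  48.4] cost 2.1e-26
   0.084 [ 17.3  15.8 -38.3  21.3 -21.   45.9] cost 3.4e-28
   0.073 [ 16.8  17.  -38.8  22.7 -19.4  44.7] cost 4.1e-25
   0.07 [ 16.7  17.4 -38.9  23.2 -18.9  44.4] cost 1.0e-23
12 tool z [ 0.236 -0.033 -0.971]
   0.16 [ 19.2   9.  -30.8  10.1 -38.4  55.6] cost 2.8e-24
   0.12 [ 18.1  13.2 -31.7  11.  -33.1  55.3] cost 1.1e-27
   0.084 [ 17.2  17.1 -32.4  12.2 -28.5  54.8] cost 4.2e-28
   0.073 [ 16.9  18.3 -32.5  12.7 -27.2  54.5] cost 1.7e-22
   0.07 [ 16.8  18.6 -32.6  12.8 -26.8  54.4] cost 1.7e-28
15 tool z [ 0.185 -0.026 -0.982]
   0.16 [ 18.5  10.2 -27.6   7.  -42.7  58.8] cost 2.9e-24
   0.12 [ 17.5  14.3 -28.4   7.5 -37.8  59. ] cost 1.5e-25
   0.084 [ 16.7  18.1 -28.7   8.1 -33.6  59. ] cost 2.6e-28
   0.073 [ 16.4  19.3 -28.8   8.3 -32.3  59. ] cost 3.6e-27
   0.07 [ 16.4  19.6 -28.8   8.4 -32.   59. ] cost 3.9e-24
1 [ 0.192  0.079 -0.978] (array([-17.52803143,  20.92229405, -20.33662594, -11.94551873,
       -40.09349955, 138.44971517]), np.float64(1.9312175380246324e-24))
-1 [-0.192 -0.079 -0.978] (array([ -9.77527646,  26.90352294, -17.3644825 ,   7.64817769,
       -56.17377122, 117.28285187]), np.float64(7.946124393626375e-25))
t 18.2 at [ 0.5612 -0.0205  0.1311] shift [-1.373  0.159  2.431] turn [ 0.008 -0.119 -0.   ] j [ 10.7  10.8 -50.9  59.   -9.2  14.4] F [-0.1 -0.7 -4.5]
```

Call:
play_rows(commands="-0.3 0.04 0.5 0 -0.04 0;-0.4 0.05 0.8 0 -0.04 0;-0.4 0.05 0.8 0 0 0;-0.27 0.02 0.33 0 0 0;0 0 0 0 0 0")

```text
time_s: 18.7
tcp_pos: [0.5203, -0.015, 0.2062]
ee_rot: [[0.893, -0.137, 0.429], [-0.124, -0.991, -0.059], [0.433, -0.001, -0.901]]
wrist_force: [0.4, 0.3, -4.9]
gripper_width: 0.324
gripper_force: 30.0
```

```bash
python3 -c "
from kin import *
R1=down(-7.93);goto(np.array([.50,-.1,.2044]),R1);goto(np.array([.4816,-.2756,.2044]),down(22.35))"
```

```text
t 18.7 at [ 0.5203 -0.015   0.2062] shift [-0.677 -2.835 -0.06 ] turn [ 0.408  2.959 -0.003] j [ 21.3   1.  -44.2  29.9 -25.   35.7] F [ 0.4  0.3 -4.9]
t 18.7 at [ 0.5203 -0.015   0.2062] shift [-1.29  -8.688 -0.06 ] turn [-0.384  2.997  3.461] j [ 21.3   1.  -44.2  29.9 -25.   35.7] F [ 0.4  0.3 -4.9]
```

Call:
play_rows(commands="-0.097 -0.405 0 0.058 0.423 0;-0.097 -0.405 0 0.058 0.423 0;-0.097 -0.405 0 0.058 0.423 0;-0.097 -0.405 0 0.058 0.423 0;-0.097 -0.405 0 0.058 0.423 0;-0.097 -0.405 0 0.058 0.423 0;-0.097 -0.405 0 0.058 0.423 0;-0.088 -0.836 0 0 0 0.503;-0.088 -0.836 0 0 0 0.503;-0.088 -0.836 0 0 0 0.503;-0.088 -0.836 0 0 0 0.503;-0.088 -0.836 0 0 0 0.503;-0.088 -0.836 0 0 0 0.503;-0.088 -0.836 0 0 0 0.503;0 0 0 0 0 0;0 0 0 0 0 0")

```text
time_s: 20.3
tcp_pos: [0.4808, -0.277, 0.2025]
ee_rot: [[0.926, 0.378, -0.004], [0.378, -0.926, -0.004], [-0.005, 0.002, -1.0]]
wrist_force: [0.1, 1.4, -4.5]
gripper_width: 0.323
gripper_force: 30.0
```

```bash
python3 -c "
from kin import *
goto(np.array([.4818,-.2758,.2044]),down(22.35))"
```

```text
t 20.3 at [ 0.4808 -0.277   0.2026] shift [0.032 0.041 0.061] turn [ 0.024 -0.03   0.015] j [-13.1  16.2 -11.3   0.3 -62.7 125.2] F [ 0.1  1.4 -4.5]
```

Call:
play_rows(commands="0.03 0.04 0 0.024 -0.03 0.015;0 0 -0.6 0 0 0;0 0 -0.9 0 0 0;0 0 -0.9 0 0 0;0 0 -0.8 0 0 0;0 0 -0.5 0 0 0;0 0 -0.2 0 0 0;0 0 0 0 0 0;0 0 0 0 0 0")

```text
time_s: 21.2
tcp_pos: [0.4829, -0.275, 0.0878]
ee_rot: [[0.923, 0.384, 0.003], [0.384, -0.923, -0.001], [0.002, 0.002, -1.0]]
wrist_force: [0.0, 0.0, -3.9]
gripper_width: 0.314
gripper_force: 30.0
```

```bash
python3 -c "
from kin import *
goto(np.array([.4818,-.2758,.0844]),down(22.35))"
```

```text
t 21.2 at [ 0.4829 -0.275   0.0878] shift [-0.035 -0.026 -0.113] turn [ 0.008  0.021 -0.026] j [-12.9  23.1 -19.7   0.  -47.1 125.5] F [ 0.   0.  -3.9]
```

Call:
play_rows(commands="-0.02 -0.02 -0.06 0 0.01 -0.01;0 0 -0.053 0 0 0;0 0 0 0 0 0;0 0 0 0 0 0")

```text
time_s: 21.6
tcp_pos: [0.4823, -0.2759, 0.0844]
ee_rot: [[0.924, 0.382, 0.002], [0.382, -0.924, -0.001], [0.001, 0.002, -1.0]]
wrist_force: [0.3, 0.9, -0.1]
gripper_width: 0.319
gripper_force: 30.0
```

Call:
play_rows(commands="0 0 0 0 0 0;0 0 0 0 0 0;0 0 0 0 0 0;0 0 0 0 0 0;-0.034 -0.014 0.06 -0.147 0.359 0;-0.034 -0.014 0 -0.147 0.359 0;-0.034 -0.014 0 -0.148 0.358 0;0 0 0 0 0 0;0 0 0 0 0 0", grip=80)

```text
time_s: 22.5
tcp_pos: [0.4785, -0.2767, 0.085]
ee_rot: [[0.91, 0.382, -0.16], [0.376, -0.924, -0.066], [-0.173, -0.0, -0.985]]
wrist_force: [0.5, 0.3, 0.1]
gripper_width: 0.913
gripper_force: 0.0
```

```bash
python3 -c "
from kin import *
R0=down(22.35);Rg=Ro.from_rotvec(-R0[:,1]*np.radians(10)).as_matrix()@R0
goto(np.array([.4818,-.2758,.1046])+.019*Rg[:,2],Rg)"
```

```text
t 22.5 at [ 0.4785 -0.2767  0.085 ] shift [ 0.009 -0.012  0.029] turn [-0.004  0.004 -0.012] j [-10.2  26.2 -18.    6.6 -54.4 118.5] F [0.5 0.3 0.1]
```

Call:
play_rows(commands="0 0 0.02 0 0 0;0 0 0 0 0 0;0 0 0 0 0 0;0 0 0 0 0 0;0 0 0 0 0 0;0 0 0 0 0 0;0 0 0 0 0 0;0 0 0 0 0 0;0 0 0 0 0 0", grip=5)

```text
time_s: 23.4
tcp_pos: [0.4786, -0.277, 0.0859]
ee_rot: [[0.91, 0.382, -0.16], [0.376, -0.924, -0.067], [-0.173, 0.0, -0.985]]
wrist_force: [0.4, -0.4, 0.5]
gripper_width: 0.32
gripper_force: 30.0
```

```bash
cat >> kin.py <<'E'
def RB(be=10.0):
    return Ro.from_rotvec(RT[:,1]*np.radians(be)).as_matrix()@RT
E
python3 - <<'E'
from kin import *
s=r.sense();x,R=fk(s["joints"],PP,S);print("G",(x-.019*R[:,2]).round(4),"tilt",np.degrees(np.arccos(-R[2,2])),R[:,1].round(3))
print(RB()[:,2],RB()[:,0])
al=.165
R=RB();goto(NIP+al*A+.019*R[:,2],R)
# intermediate: staged rotations
Ry=Ro.from_euler("z",-30.28,degrees=True).as_matrix();x,Rm=fk(s["joints"],PP,S)
print("after yaw, turn", (Ro.from_matrix(R@(Ry@Rm).T).as_rotvec()/.15).round(3))
E
```

```text
G [ 0.4816 -0.2757  0.1046] tilt 9.987297179510293 [ 0.382 -0.924  0.   ]
[ 0.57913871 -0.08066708 -0.81122819] [ 0.8034676  -0.11194198  0.5847297 ]
t 23.4 at [ 0.4786 -0.277   0.0859] shift [1.881 8.638 3.141] turn [ 0.683 -5.342 -3.342] j [-10.2  26.1 -17.9   6.6 -54.6 118.4] F [ 0.4 -0.4  0.5]
after yaw, turn [-0.728 -5.276 -0.01 ]
```

```bash
sed -i 's/RT\[:,1\]\*np.radians(be)).as/-RT[:,1]*np.radians(be)).as/' kin.py
python3 - <<'E'
from kin import *
s=r.sense();R=RB();print(R[:,2]);goto(NIP+.165*A+.019*R[:,2],R)
Ry=Ro.from_euler("z",-30.28,degrees=True).as_matrix();x,Rm=fk(s["joints"],PP,S)
print("after yaw, turn", (Ro.from_matrix(R@(Ry@Rm).T).as_rotvec()/.15).round(3))
E
```

```text
[ 0.26941044 -0.03751463 -0.96229448]
t 23.4 at [ 0.4786 -0.277   0.0859] shift [1.685 8.666 3.045] turn [ 0.386 -3.009 -3.474] j [-10.2  26.1 -17.9   6.6 -54.6 118.4] F [ 0.4 -0.4  0.5]
after yaw, turn [-0.409 -2.971 -0.011]
```

Call:
play_rows(commands="0 0 0.5 0 0 0;0 0 0.9 0 0 0;0 0 1 0 0 0;0 0 1 0 0 0;0 0 0.6 0 0 0")

```text
time_s: 23.9
tcp_pos: [0.4788, -0.2768, 0.2071]
ee_rot: [[0.911, 0.382, -0.159], [0.376, -0.924, -0.066], [-0.172, 0.001, -0.985]]
wrist_force: [0.7, 0.7, -4.0]
gripper_width: 0.318
gripper_force: 30.0
```

Call:
play_rows(commands="0.12 0.75 0 0 0 -0.503;0.12 0.75 0 0 0 -0.503;0.12 0.75 0 0 0 -0.503;0.12 0.75 0 0 0 -0.503;0.12 0.75 0 0 0 -0.503;0.12 0.75 0 0 0 -0.503;0.12 0.75 0 0 0 -0.503;0.105 0.427 -0.119 -0.051 -0.371 0;0.105 0.427 -0.119 -0.051 -0.371 0;0.105 0.427 -0.119 -0.051 -0.371 0;0.105 0.427 -0.119 -0.051 -0.371 0;0.105 0.427 -0.119 -0.051 -0.371 0;0.105 0.427 -0.119 -0.051 -0.371 0;0.105 0.427 -0.119 -0.051 -0.371 0;0.105 0.427 -0.119 -0.051 -0.371 0;0 0 0 0 0 0;0 0 0 0 0 0")

```text
time_s: 25.6
tcp_pos: [0.5276, -0.0172, 0.1763]
ee_rot: [[0.955, -0.136, 0.265], [-0.131, -0.991, -0.038], [0.268, 0.002, -0.963]]
wrist_force: [0.0, 0.2, -4.0]
gripper_width: 0.322
gripper_force: 30.0
```

Run:
```python
from kin import *
R=RB();goto(NIP+.165*A+.019*R[:,2],R);goto(NIP+.125*A+.019*R[:,2],R)
```

```text
t 25.6 at [ 0.5276 -0.0172  0.1763] shift [0.053 0.005 0.033] turn [ 0.006 -0.029 -0.014] j [ 19.8   7.7 -32.9  12.3 -36.2  53.4] F [ 0.   0.2 -4. ]
t 25.6 at [ 0.5276 -0.0172  0.1763] shift [ 0.627 -0.075 -1.167] turn [ 0.006 -0.029 -0.014] j [ 19.8   7.7 -32.9  12.3 -36.2  53.4] F [ 0.   0.2 -4. ]
```

Call:
play_rows(commands="0.157 -0.019 -0.292 0.006 -0.029 -0.014;0.157 -0.019 -0.292 0 0 0;0.157 -0.019 -0.292 0 0 0;0.157 -0.019 -0.291 0 0 0;0 0 0 0 0 0;0 0 0 0 0 0")

```text
time_s: 26.2
tcp_pos: [0.5478, -0.0195, 0.1418]
ee_rot: [[0.952, -0.139, 0.272], [-0.133, -0.99, -0.038], [0.275, -0.001, -0.962]]
wrist_force: [-0.2, -0.2, -3.9]
gripper_width: 0.324
gripper_force: 30.0
```

Run:
```python
from kin import *
R=RB();goto(NIP+.125*A+.019*R[:,2],R)
s=r.sense();x,Rm=fk(s["joints"],PP,S);G=x-.019*Rm[:,2]
a=Ro.from_rotvec(Rm[:,1]*np.radians(10)).as_matrix();a1=-(a@Rm[:,2]);a2=-(a.T@Rm[:,2]);a_=a1 if a1@A>a2@A else a2
print("gun axis err deg",np.degrees(np.arccos(a_@A)))
m=G-.1006*a_; v=m-NIP;print("mouth along",v@A,"off",(v-(v@A)*A).round(4))
p,d=cams.capture("scene");i=cams.camera_info("scene")
print("pred mouth",proj(i,m).round(1),"nip",proj(i,NIP).round(1),"cap",proj(i,m+.13*a_).round(1))
hsv=cv2.cvtColor(p,cv2.COLOR_BGR2HSV)
def cc(mask,nm):
    n,l,st,c=cv2.connectedComponentsWithStats(mask.astype(np.uint8))
    for k in range(1,n):
        if st[k,4]>6: print(nm,c[k].round(1),st[k].tolist())
w=np.zeros(p.shape[:2],bool);w[120:240,215:290]=1
cc(w&(hsv[...,0]>10)&(hsv[...,0]<26)&(hsv[...,1]>125)&(hsv[...,2]>60),"brass")
cc(w&((hsv[...,0]<6)|(hsv[...,0]>174))&(hsv[...,1]>140)&(hsv[...,2]>40),"red")
b=[proj(i,m+z*a_) for z in(.08,.1,.126)];print("pred handle",np.round(b,1).tolist())
```

```text
t 26.2 at [ 0.5477 -0.0195  0.1418] shift [-0.045  0.004 -0.019] turn [-0.001  0.018  0.005] j [ 18.5  12.  -34.   13.9 -30.4  52.3] F [-0.2 -0.2 -3.9]
gun axis err deg 0.15068234873132474
mouth along 0.024313958730395564 off [ 0.0015 -0.0001  0.0007]
pred mouth [247.3 212.2] nip [250.2 220.5] cap [228.  163.4]
brass [227.4 149.2] [215, 140, 29, 19, 69]
brass [249.5 213. ] [243, 209, 12, 8, 31]
brass [250.4 223.9] [245, 218, 10, 13, 69]
brass [259.8 234.8] [258, 233, 4, 5, 10]
red [235.5 175.9] [227, 163, 18, 26, 291]
pred handle [[235.7, 183.0], [232.7, 175.3], [228.6, 165.0]]
```

Run:
```python
from kin import *
p=pickle.load(open("pics/w6.pkl","rb"))[4]
hsv=cv2.cvtColor(p,cv2.COLOR_BGR2HSV)
def cc(mask,nm):
    n,l,st,c=cv2.connectedComponentsWithStats(mask.astype(np.uint8))
    for k in range(1,n):
        if st[k,4]>6: print(nm,c[k].round(1),st[k].tolist())
w=np.zeros(p.shape[:2],bool);w[120:240,215:290]=1
cc(w&(hsv[...,0]>10)&(hsv[...,0]<26)&(hsv[...,1]>125)&(hsv[...,2]>60),"brass")
cc(w&((hsv[...,0]<6)|(hsv[...,0]>174))&(hsv[...,1]>140)&(hsv[...,2]>40),"red")
```

```text
brass [226.3 143.3] [215, 136, 24, 17, 81]
brass [248.8 212.1] [242, 208, 12, 7, 31]
brass [250.4 224. ] [245, 218, 10, 13, 70]
brass [260. 235.] [259, 233, 3, 5, 9]
red [235.  174.6] [226, 162, 19, 26, 294]
```

Call:
play_rows(commands="-0.045 0.004 -0.019 0 0.018 0;0.057 -0.008 -0.12 0 0 0;0.057 -0.008 -0.12 0 0 0;0.057 -0.008 -0.12 0 0 0;0.057 -0.008 -0.12 0 0 0;0 0 0 0 0 0;0 0 0 0 0 0;0 0 0 0 0 0")

```text
time_s: 27.05
tcp_pos: [0.5534, -0.0201, 0.1275]
ee_rot: [[0.953, -0.138, 0.271], [-0.133, -0.99, -0.037], [0.273, -0.001, -0.962]]
wrist_force: [1.0, -0.0, -4.0]
gripper_width: 0.317
gripper_force: 30.0
```

```bash
cat >> kin.py <<'E'
def gun(be=10):
    s=r.sense();x,Rm=fk(s["joints"],PP,S);G=x-.019*Rm[:,2]
    a_=-(Ro.from_rotvec(-Rm[:,1]*np.radians(be)).as_matrix()@Rm[:,2]);b_=-(Ro.from_rotvec(Rm[:,1]*np.radians(be)).as_matrix()@Rm[:,2])
    if b_@A>a_@A:a_=b_
    v=G-NIP;m=G-.1006*a_-NIP
    print("t",s["time_s"],"G along",(v@A).round(4),"axis err",np.degrees(np.arccos(a_@A)).round(2),"mouth off",(m-(m@A)*A).round(4),"F",s["wrist_force"].round(1),"F.A",(s["wrist_force"]@A).round(1),"w",round(s["gripper_width"]*87,1))
E
python3 -c "
from kin import *
gun()
R=RB();goto(NIP+.0846*A+.019*R[:,2],R)"
```

```text
t 27.05 G along 0.1095 axis err 0.08 mouth off [0.0004 0.0003 0.0002] F [ 1. -0. -4.] F.A -4.0 w 27.6
t 27.05 at [ 0.5533 -0.0201  0.1275] shift [ 0.348 -0.057 -0.752] turn [-0.004  0.009  0.001] j [ 18.1  13.6 -34.5  14.6 -28.3  51.9] F [ 1. -0. -4.]
```

Well aligned. Go 15 mm further in, in small steps.

Call:
play_rows(commands="0.043 -0.006 -0.09 0 0 0;0.043 -0.006 -0.09 0 0 0;0.043 -0.006 -0.09 0 0 0;0.043 -0.006 -0.09 0 0 0;0.043 -0.006 -0.09 0 0 0;0 0 0 0 0 0;0 0 0 0 0 0")

```text
time_s: 27.75
tcp_pos: [0.5596, -0.0209, 0.1137]
ee_rot: [[0.953, -0.138, 0.27], [-0.133, -0.99, -0.037], [0.273, -0.001, -0.962]]
wrist_force: [-2.1, 1.6, -2.3]
gripper_width: 0.318
gripper_force: 30.0
```

```bash
python3 -c "
from kin import *
gun()"
```

```text
t 27.75 G along 0.0944 axis err 0.05 mouth off [-0.      0.0003 -0.    ] F [-2.1  1.6 -2.3] F.A -1.1 w 27.7
```

Call:
play_rows(commands="0.022 -0.003 -0.045 0 0 0;0.022 -0.003 -0.045 0 0 0;0.022 -0.003 -0.045 0 0 0;0 0 0 0 0 0;0 0 0 0 0 0")

```text
time_s: 28.25
tcp_pos: [0.5622, -0.0211, 0.1096]
ee_rot: [[0.953, -0.138, 0.271], [-0.133, -0.99, -0.037], [0.274, -0.001, -0.962]]
wrist_force: [1.7, -1.0, -7.5]
gripper_width: 0.321
gripper_force: 30.0
```

```bash
python3 -c "
from kin import *
gun()"
```

```text
t 28.25 G along 0.0896 axis err 0.11 mouth off [0.0007 0.0005 0.0003] F [ 1.7 -1.  -7.5] F.A -7.6 w 27.9
```

Call:
play_rows(commands="0.022 -0.003 -0.045 0 0 0;0.022 -0.003 -0.045 0 0 0;0 0 0 0 0 0;0 0 0 0 0 0")

```text
time_s: 28.65
tcp_pos: [0.5628, -0.0215, 0.107]
ee_rot: [[0.953, -0.138, 0.27], [-0.133, -0.99, -0.037], [0.273, -0.001, -0.962]]
wrist_force: [-0.4, 0.4, -5.5]
gripper_width: 0.321
gripper_force: 30.0
```

```bash
python3 -c "
from kin import *
gun()"
```

```text
t 28.65 G along 0.0869 axis err 0.04 mouth off [ 0.      0.0002 -0.    ] F [-0.4  0.4 -5.5] F.A -4.7 w 27.9
```

Call:
play_rows(commands="0.022 -0.003 -0.045 0 0 0;0.022 -0.003 -0.045 0 0 0;0 0 0 0 0 0;0 0 0 0 0 0")

```text
time_s: 29.05
tcp_pos: [0.5632, -0.0219, 0.1049]
ee_rot: [[0.953, -0.139, 0.269], [-0.133, -0.99, -0.038], [0.272, 0.0, -0.962]]
wrist_force: [-6.5, 2.0, 2.0]
gripper_width: 0.319
gripper_force: 30.0
```

```bash
python3 -c "
from kin import *
gun()"
```

```text
t 29.05 G along 0.0848 axis err 0.03 mouth off [-0.0006 -0.0002 -0.0003] F [-6.5  2.   2. ] F.A 4.7 w 27.8
```

Call:
play_rows(commands="0.022 -0.003 -0.045 0 0 0;0.022 -0.003 -0.045 0 0 0;0 0 0 0 0 0;0 0 0 0 0 0")

```text
time_s: 29.45
tcp_pos: [0.5644, -0.0221, 0.1025]
ee_rot: [[0.953, -0.139, 0.269], [-0.133, -0.99, -0.038], [0.272, 0.0, -0.962]]
wrist_force: [-8.0, 2.8, 5.3]
gripper_width: 0.319
gripper_force: 30.0
```

```bash
python3 -c "
from kin import *
gun()"
```

```text
t 29.45 G along 0.0821 axis err 0.04 mouth off [-0.0006 -0.0002 -0.0003] F [-8.   2.8  5.3] F.A 8.4 w 27.7
```

It has snapped on: at about G = 0.0896 the force turned to a pull. The spring is now compressing as expected, about 12 N net at 2.5 mm. Push on to 10 mm.

Call:
play_rows(commands="0.022 -0.003 -0.045 0 0 0;0.022 -0.003 -0.045 0 0 0;0.022 -0.003 -0.045 0 0 0;0.022 -0.003 -0.045 0 0 0;0 0 0 0 0 0;0 0 0 0 0 0;0 0 0 0 0 0")

```text
time_s: 30.15
tcp_pos: [0.5669, -0.0225, 0.0974]
ee_rot: [[0.953, -0.139, 0.269], [-0.133, -0.99, -0.038], [0.272, 0.0, -0.962]]
wrist_force: [-10.2, 2.8, 7.7]
gripper_width: 0.32
gripper_force: 30.0
```

```bash
python3 -c "
from kin import *
gun()"
```

```text
t 30.15 G along 0.0765 axis err 0.04 mouth off [-0.0005 -0.0002 -0.0002] F [-10.2   2.8   7.7] F.A 11.5 w 27.8
```

Call:
play_rows(commands="0.019 -0.003 -0.039 0 0 0;0 0 0 0 0 0;0 0 0 0 0 0;0 0 0 0 0 0;0 0 0 0 0 0;0 0 0 0 0 0")

```text
time_s: 30.75
tcp_pos: [0.5674, -0.0225, 0.0962]
ee_rot: [[0.953, -0.138, 0.269], [-0.133, -0.99, -0.038], [0.272, 0.001, -0.962]]
wrist_force: [-10.7, 3.2, 7.6]
gripper_width: 0.317
gripper_force: 30.0
```

Run:
```python
from kin import *
gun()
p,d=cams.capture("scene");i=cams.camera_info("scene")
hsv=cv2.cvtColor(p,cv2.COLOR_BGR2HSV)
def cc(mask,nm):
    n,l,st,c=cv2.connectedComponentsWithStats(mask.astype(np.uint8))
    for k in range(1,n):
        if st[k,4]>6: print(nm,c[k].round(1),st[k].tolist())
w=np.zeros(p.shape[:2],bool);w[120:245,215:290]=1
cc(w&(hsv[...,0]>10)&(hsv[...,0]<26)&(hsv[...,1]>125)&(hsv[...,2]>60),"brass")
cc(w&((hsv[...,0]<6)|(hsv[...,0]>174))&(hsv[...,1]>140)&(hsv[...,2]>40),"red")
for al in(.1243,.0746):print(al,"axis pt pred",proj(i,NIP+al*A).round(1))
print("ring pred seated",proj(i,NIP-.016*A).round(1)); gun()
p0=np.load("pics/scene1.npz")["p"].astype(int);D=np.abs(p.astype(int)-p0).sum(2)
for nm,(u,v) in dict(box=(360,205),vase=(327,263),car=(248,340)).items():print(nm,np.median(D[v-20:v+20,u-20:u+20]),(D[v-20:v+20,u-20:u+20]>90).sum())
```

```text
t 30.75 G along 0.0752 axis err 0.04 mouth off [-0.0005 -0.0002 -0.0002] F [-10.7   3.2   7.6] F.A 11.6 w 27.6
brass [243.5 165. ] [237, 161, 14, 9, 28]
brass [216.1 168.1] [215, 167, 4, 4, 9]
brass [226.9 175.3] [220, 170, 16, 11, 39]
brass [250.7 228.8] [246, 228, 9, 3, 20]
brass [259.8 235. ] [258, 233, 4, 5, 11]
red [242.4 194.9] [234, 182, 18, 26, 272]
0.1243 axis pt pred [232.3 175.2]
0.0746 axis pt pred [239.8 194. ]
ring pred seated [252.4 225.9]
t 30.8 G along 0.0752 axis err 0.04 mouth off [-0.0005 -0.0003 -0.0002] F [-11.6   2.8   6.8] F.A 11.3 w 27.9
box 21.0 0
vase 32.0 0
car 27.0 0
```

Call:
play_rows(commands="0.009 -0.001 -0.018 0 0 0;0 0 0 0 0 0;0 0 0 0 0 0;0 0 0 0 0 0;0 0 0 0 0 0;0 0 0 0 0 0")

```text
time_s: 31.4
tcp_pos: [0.5677, -0.0226, 0.0957]
ee_rot: [[0.953, -0.139, 0.269], [-0.133, -0.99, -0.038], [0.272, 0.0, -0.962]]
wrist_force: [-10.9, 3.3, 7.9]
gripper_width: 0.317
gripper_force: 30.0
```

```bash
python3 -c "
from kin import *
gun();print(r.finish_job())"
```

```text
t 31.4 G along 0.0746 axis err 0.04 mouth off [-0.0005 -0.0003 -0.0002] F [-10.9   3.3   7.9] F.A 12.0 w 27.6
the job is handed in; nothing more can be done
None
```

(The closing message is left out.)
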